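# Put away a handful of sewing and laundry bits

## Task

Sort the small things on the counter into where they belong: open the red sewing case, stand both thread spools upright inside it and shut its lid fully again; lay the two clothes pegs flat and lengthwise in the grey peg tray, one in each lane; and lay the spare dryer knob in the white round dish, grip side up. The rest may be done before, between or after the work on the case.

Things in the scene. Friction and masses are not known exactly. Their poses are not given: they have to be found in the camera images.
- purple_spool_mid (a point): Thread spool with purple thread and cream ends, a cylinder 25 mm across and 43 mm tall, standing upright at the start. The point is its centre, 21.5 mm above its foot; z is its own axis (up). Grip it across the middle from any side.
- teal_spool_mid (a point): Thread spool with teal thread and cream ends, same size and point as the purple one.
- white_peg_mid (a point): White clothes peg lying flat, 15 mm wide (its x), 72 mm long (its y), 12 mm thick (z, up). The point is its centre. One rigid piece; grip it across its width.
- teal_peg_mid (a point): Teal clothes peg, same size, point and axes as the white one.
- spare_knob_mid (a point): Spare dryer knob lying grip side up: a black disc 52 mm across and 6 mm thick with a grey raised grip bar on it, about 18 mm wide, 48 mm long and 17 mm tall (6 to 23 mm above the underside), running along the direction 0.70 rad counter-clockwise from its x axis; grip it across those 18 mm. 23 mm tall in all; the point is on its axis, 11.5 mm above its underside; z is up.
- sewing_case: Dark red hinged case, fixed (not the dark blue tin at the back). Origin: centre of its underside on the counter; z up; its x points to the robot's right, the tab is on its -x side. Outside 102 (x) x 158 (y) mm, rim 56 mm high; inside 94 x 150 mm; walls and floor 4 mm. The lid (6 mm thick, 104 mm long) turns about a line along y at x = +52, z = 56.5 mm and opens over the +x rim.
- case_lid (a joint): Lid angle of the sewing case: 0 = shut, grows as it opens, 1.57 = lid upright, stop at 1.85 rad. A stiff friction hinge: the lid stays wherever it is left; about 1 N at the tab moves it. It may start a little ajar. Upright, lid and tab reach 200 mm above the counter.
- lid_tab (a point): Point on the yellow pull tab at the middle of the lid's free edge: a strip in the lid's plane, 24 mm wide (y), 8 mm thick, 36 mm long. Lid shut, the point is at x = -72, z = 59.5 mm in the case frame; 124 mm from the hinge line (3 mm outward of it, square to the lid). Axes turn with the lid. Can be pinched across its 24 mm from above at every lid angle; pivots between the fingers.
- peg_tray: Grey open tray, fixed, 112 (x) x 156 (y) mm, walls 4 mm thick and 22 mm high, floor 4 mm thick. A low divider along x (4 mm thick, top 16 mm above the counter) makes two lanes, each 104 mm long and 72 mm wide, middles at y = +38 and -38 mm. Origin: centre of its underside; z up. Pegs lie with their length along the tray's x.
- parts_dish: White round open dish fixed on the counter, 108 mm across at the foot, 116 mm at the rim, 24 mm high, walls 4 mm, flat floor 4 mm thick (about 100 mm across inside). Origin: centre of its underside; z up. Beyond the work: the soap dispenser's tap ends at world x = 0.63, y = -0.04, z = 0.19 to 0.21; a wall shelf lies beyond x = 0.66 with its underside at z = 0.51.

How it is judged:
By the outcome, as a careful person would: the job done as asked, in the order asked, and still so for the second after the job is handed in, with the robot touching nothing.
It also fails if it takes over 149 s, if anything falls off the work surface, if the arm or the gripper's body presses on something with over 40 N, if the wrist force passes 120 N, or if a joint passes its speed limit or range.

## Robot

A 7-joint arm with a two-finger parallel gripper is mounted at the origin on a cart in front of the work surface, level with it; the furniture and walls round the work are solid. World frame = base frame: x ahead of the robot, y to its left, z up, the work surface at z = 0. Lengths are in m, angles in rad, forces in N, time in s.
With the tool pointing down it reaches from about 0.425 to 0.875 m from the base axis. Payload 4.7 kg.
Tool frame: the origin (TCP) lies between the finger pads; the fingertips stand 11 mm ahead of it and the grasp point (between the pads) lies 8 mm behind it; z points along the fingers, y is the direction in which the jaws open and shut (so a half turn about z gives the same grasp; the last joint's range is limited). The gripper opens to 87 mm and grips with 3 to 60 N. Pads are 19 mm wide; open, the fingers measure 117 mm over their backs; the gripper's body (75 mm by 190 mm) begins 51 mm behind the grasp point.
Start: joints at [-1.141, 0.321, -0.07, 1.45, 0.023, 1.371, -0.057], TCP at [0.263, 0.595, 0.234] pointing down, gripper open.
Joint ranges: [-2.86, 2.86], [-0.3, 2.09], [-1.38, 1.24], [0.06, 2.45], [-1.56, 4.7], [0.09, 2.05], [-2.69, 2.69]. Speed limits (rad/s): [2.57, 2.57, 3.14, 3.14, 3.14, 3.14, 3.14].

## Interface

Orientations are given as a rotation vector (axis times angle).
In Python, from bench import ctrl gives the robot as it stands.
- The arm moves only by the tool servo_tool, never from a script. Its argument "series" is a list of rows, each an object with "travel": the shift along the tool's x, y, z in m, a list of three; "angular": the turn, a rotation vector about the tool's x, y, z in rad, a list of three. A call has 1 to 5 rows; each row shifts and turns the commanded pose from where the row before left it, along the tool's axes as they then stand; what a row does not reach is not made up. A row lasts 1/10 s, in which the tool goes at most 50 mm and 8.59 degrees, less where a joint would pass 70% of its speed; a pose out of reach is approached as far as the arm can. A call with a gripper value outside its range is refused whole. "claw" is the finger opening in m, from 0 to 0.087, set as the call begins (left out, the last holds). The fingers move at their own pace and stop on an object; "squeeze" is the grip in N (left out, the last holds). Time passes only in rows, so rows that do not move let the fingers close. It gives the time, the measured TCP pose, the force and the opening at its end, in the units of the state.
- ctrl.get_state(): the state, without advancing time (a new reading comes with each control period).
- ctrl.get_image(name): name is "scene" or "top" or "wrist"; returns the picture (420x560x3 uint8, red, green, blue); there is no depth.
- ctrl.calibration(name): a dict with "fx", "fy", "cx", "cy" (pixels), "distortion" ([k1, k2, p1, p2, k3] as OpenCV has them; the pictures are not rectified), "rvec" (rotation vector, rad) and "tvec" (3), from world to camera coordinates, as OpenCV has them. Camera axes: x right, y down, z forward; pixel columns grow to the right and rows downward; lengths in m; the calibration is good to about 2 mm. A picture is of the moment at which its call begins: read the wrist's pose just before it. calibration takes no time and is no camera call; for the wrist camera it gives the pose at the moment of the call.
- ctrl.close_job(): hands the job in, once; it reports no verdict.
The state is a dict: "time": time; "joint_positions": joint angles; "qd": joint speeds; "joint_torque": joint torques, N m; "position": TCP position; "tool_rot": TCP orientation; "ft_force": force on the tool from outside, world axes, zero at the start; "torque": the same for the moment, N m; "grip_width": opening from 0.0 (shut) to 1.0 (fully open).
Only numpy, scipy, OpenCV 4.12 (cv2) and the standard library are available. Lean on these libraries where they do the work, as an engineer would, in place of code of your own. Each camera call takes 0.05 s, during which the arm holds its last target.

## Working session

There is one attempt and no reset: what is moved stays moved. The work goes in short steps, Python scripts to look and compute and a tool call to move; the robot and the scene stay as the last step left them, time stands still between calls to the robot, and variables do not carry over. Pictures are saved under pics/ and viewed, and the job is handed in when it is done.

Besides the shell and the picture viewer there is one more tool, called after ">>>" by a JSON object that holds its "method" and its "body". servo_tool: Moves the arm, as the interface text tells. Its arguments: {"type":"object","properties":{"series":{"type":"array","items":{"type":"object","properties":{"travel":{"type":"array","items":{"type":"number"}},"angular":{"type":"array","items":{"type":"number"}}}}},"claw":{"type":"number"},"squeeze":{"type":"number"}},"required":["series"]}

```bash
ls; mkdir -p pics
cat > h.py <<'E'
import numpy as np,cv2
from bench import ctrl
def save(n,im): cv2.imwrite('pics/'+n+'.png',im[:,:,::-1])
E
python3 - <<'E'
from h import *
s=ctrl.get_state();print(s)
for n in['scene','top','wrist']:
    im=ctrl.get_image(n);save(n+'0',im);c=ctrl.calibration(n);print(n,c)
    R=cv2.Rodrigues(np.array(c['rvec'],float))[0];print(-R.T@np.array(c['tvec']).ravel(),R[2])
E
```

```text
pics
{'time': 0.0, 'joint_positions': array([-1.14087948,  0.32182708, -0.07009117,  1.45168892,  0.02261754,
        1.37074401, -0.05688932]), 'qd': array([-0.00120521, -0.00090545,  0.0032999 ,  0.00151361,  0.00065091,
       -0.00065364,  0.00141713]), 'joint_torque': array([ 4.36904766e-04, -4.91276944e+01, -4.03174460e-01, -3.12533247e+01,
       -6.36755023e-02,  4.33064613e-02,  1.74732422e-04]), 'position': array([0.26239476, 0.59411431, 0.23245188]), 'tool_rot': array([-6.48331725e-01, -3.07368054e+00,  2.92051940e-03]), 'ft_force': array([ 0.25858412, -0.79077466,  0.14874377]), 'torque': array([ 0.04914083,  0.02553925, -0.02956201]), 'grip_width': 0.9998288873879768}
scene {'fx': 433.18237618320296, 'fy': 433.18237618320296, 'cx': 272.5222408546312, 'cy': 210.34379142425766, 'distortion': array([-0.12835026,  0.        ,  0.        ,  0.        ,  0.        ]), 'rvec': array([ 1.82148974, -1.16724268,  0.66262351]), 'tvec': array([-0.22194722,  0.29221623,  0.86330536])}
[-0.44946072 -0.46358615  0.68045572] [ 0.78344773  0.37250086 -0.49744624]
top {'fx': 436.3943348876579, 'fy': 436.3943348876579, 'cx': 281.05291574047493, 'cy': 214.05733634243722, 'distortion': array([-0.09636342,  0.        ,  0.        ,  0.        ,  0.        ]), 'rvec': array([ 2.08738789, -2.13963723,  0.21997714]), 'tvec': array([-0.00634776,  0.49250588,  1.13243345])}
[ 0.25037482 -0.01369478  1.20918681] [ 0.20436347 -0.00407732 -0.97888659]
wrist {'fx': 337.84416797752596, 'fy': 337.84416797752596, 'cx': 280.69724489601504, 'cy': 213.6193487063356, 'distortion': array([0.01775521, 0.        , 0.        , 0.        , 0.        ]), 'rvec': array([-2.43100002, -1.58326875, -0.21769235]), 'tvec': array([-0.65025201, -0.0323333 ,  0.38967338])}
[0.1946292  0.6257448  0.38246748] [ 0.24866693 -0.11203262 -0.96208807]
```

View pics/top0.png

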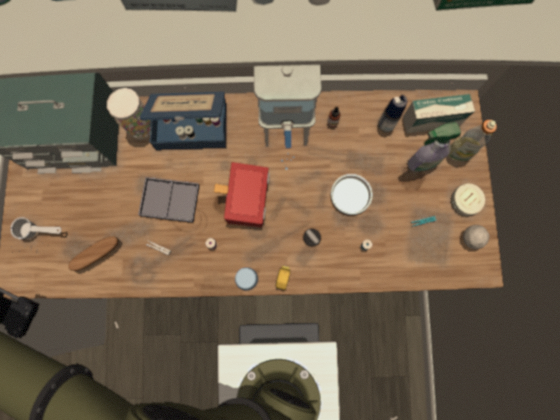

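View pics/scene0.png

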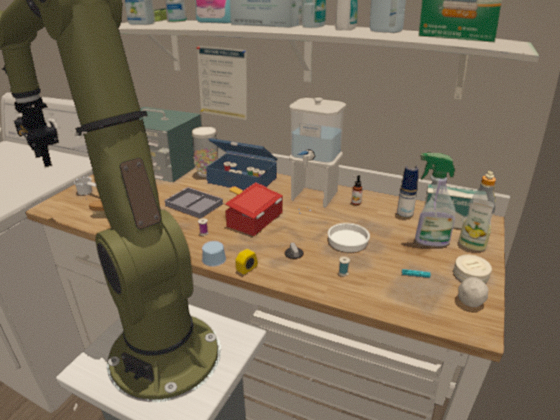

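View pics/wrist0.png

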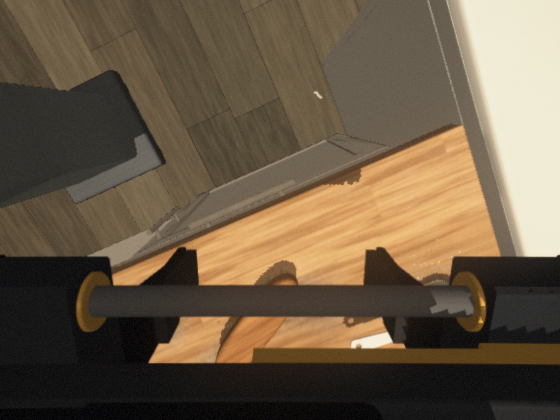

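The top view shows the work: case at about (246,193), tray (170,200), dish (351,195), white peg (158,247), purple spool (211,244), knob (313,237), teal spool (366,244), teal peg (424,221). I'll zoom in for accurate measurements.

```bash
cat >> h.py <<'E'
def cal(n):
    c=ctrl.calibration(n);K=np.array([[c['fx'],0,c['cx']],[0,c['fy'],c['cy']],[0,0,1]])
    return K,np.array(c['distortion'],float),np.array(c['rvec'],float),np.array(c['tvec'],float).ravel()
def ray(C,uv):
    K,D,r,t=C;R=cv2.Rodrigues(r)[0]
    p=cv2.undistortPoints(np.array(uv,float).reshape(-1,1,2),K,D).reshape(-1,2)
    d=np.c_[p,np.ones(len(p))]@R
    return -R.T@t,d
def onz(C,uv,z):
    o,d=ray(C,uv);return o+d*((z-o[2])/d[:,2])[:,None]
def proj(C,P):
    return cv2.projectPoints(np.array(P,float).reshape(-1,1,3),C[2],C[3],C[0],C[1])[0].reshape(-1,2)
def tri(C1,uv1,C2,uv2):
    o1,d1=ray(C1,[uv1]);o2,d2=ray(C2,[uv2]);d1=d1[0]/np.linalg.norm(d1);d2=d2[0]/np.linalg.norm(d2)
    s=np.linalg.lstsq(np.c_[d1,-d2],o2-o1,rcond=None)[0];a=o1+s[0]*d1;b=o2+s[1]*d2
    return (a+b)/2,np.linalg.norm(a-b)
def tilt(Rv=None):
    s=ctrl.get_state();return s['position'],cv2.Rodrigues(s['tool_rot'])[0]
E
python3 - <<'E'
import cv2
im=cv2.imread('pics/top0.png')
def z(n,x0,y0,x1,y1,k): cv2.imwrite('pics/'+n+'.png',cv2.resize(im[y0:y1,x0:x1],None,fx=k,fy=k,interpolation=cv2.INTER_CUBIC))
z('zl',135,160,275,265,5.7);z('zr',290,165,450,265,5)
E
```

```text
(no output)
```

View pics/zl.png

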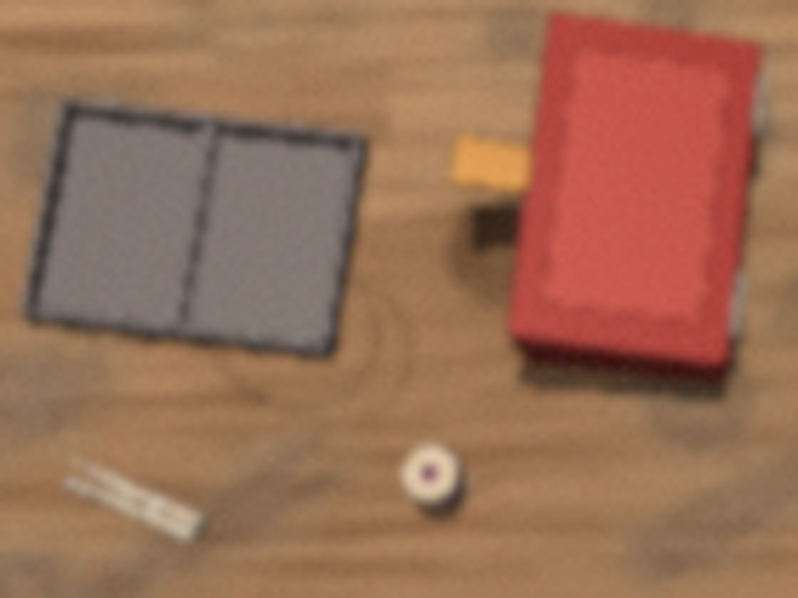

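View pics/zr.png

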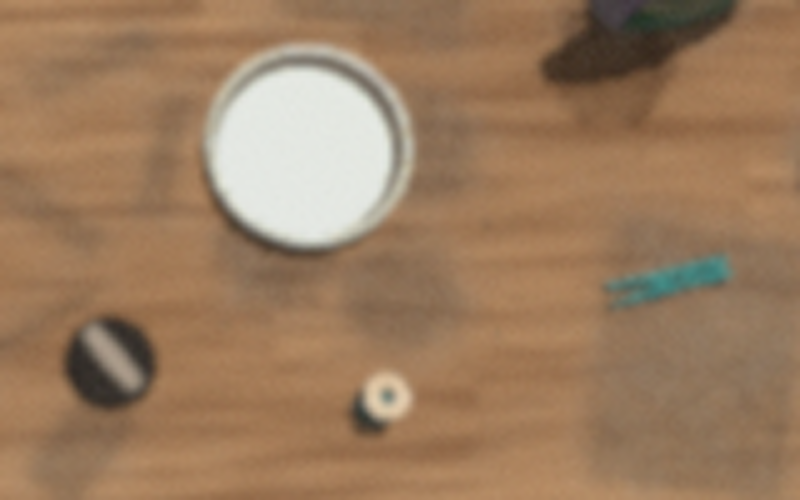

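```bash
cat > m.py <<'E'
from h import *
im=cv2.imread('pics/top0.png');C=cal('top')
hsv=cv2.cvtColor(im,cv2.COLOR_BGR2HSV)
k=5.7
def L(p): return [(135+(x+.5)/5.7-.5,160+(y+.5)/5.7-.5) for x,y in p]
def Rr(p): return [(290+(x+.5)/5-.5,165+(y+.5)/5-.5) for x,y in p]
def show(n,P): print(n,np.round(P,4).tolist())
show('tray top corners',onz(C,L([(65,100),(368,135),(332,357),(24,320)]),.022))
t=onz(C,L([(65,100),(368,135),(332,357),(24,320)]),.022);show('tray c',t.mean(0)); 
e=t[1]-t[0];print('len',np.linalg.norm(t[1]-t[0]),np.linalg.norm(t[2]-t[1]),np.linalg.norm(t[3]-t[2]),np.linalg.norm(t[0]-t[3]),'ang',np.arctan2(e[1],e[0]),np.arctan2(*(t[2]-t[3])[1::-1]))
for z in(.0625,.075):
    t=onz(C,L([(552,13),(763,42),(727,370),(513,340)]),z);show('case lid corners',t)
    print('len',[round(float(np.linalg.norm(t[i]-t[i-1])),4) for i in range(4)],'ang',np.arctan2(*(t[0]-t[3])[1::-1]),np.arctan2(*(t[1]-t[2])[1::-1]))
print('tab',onz(C,L([(453,162)]),.08))
show('purple',onz(C,L([(430,474)]),.043))
show('teal',onz(C,Rr([(387,398)]),.043))
show('dish rim',onz(C,Rr([(208,148),(412,148),(309,45),(309,250)]),.024))
show('knob disc',onz(C,Rr([(111,362)]),.006))
b=onz(C,Rr([(88,325),(138,390)]),.023);show('bar',b);print(np.arctan2(*(b[1]-b[0])[1::-1]),b.mean(0))
def mask(m,x0,y0,x1,y1):
    q=np.zeros_like(m);q[y0:y1,x0:x1]=m[y0:y1,x0:x1];return q
m=cv2.inRange(hsv,(75,100,60),(105,255,255));m=mask(m,405,205,445,235)
def rect(n,m):
    pts=cv2.findNonZero(m).reshape(-1,2).astype(float);W=onz(C,pts,.010)[:,:2]
    r=cv2.minAreaRect(W.astype(np.float32)*1000);print(n,len(pts),r);
    u,s,v=np.linalg.svd(W-W.mean(0));print(W.mean(0),v[0],np.ptp((W)@v[0]))
rect('tealpeg',m)
m=cv2.inRange(hsv,(0,0,135),(180,75,255));m=mask(m,143,235,176,258)
rect('whitepeg',m)
show('wp ends mm',onz(C,L([(70,470),(195,528)]),.012))
E
python3 m.py
```

```text
tray top corners [[0.6156, 0.3648, 0.022], [0.593, 0.2111, 0.022], [0.4811, 0.2271, 0.022], [0.5033, 0.3807, 0.022]]
tray c [0.5483, 0.2959, 0.022]
len 0.15536271826688725 0.11303528013500634 0.15518064297319065 0.11341610139507419 ang -1.7168421379135375 -1.7143935286514742
case lid corners [[0.6403, 0.1149, 0.0625], [0.6229, 0.0129, 0.0625], [0.4625, 0.0328, 0.0625], [0.4793, 0.1333, 0.0625]]
len [0.162, 0.1034, 0.1616, 0.1019] ang -0.1139784235412323 -0.12312222625320997
case lid corners [[0.6361, 0.1135, 0.075], [0.6188, 0.0126, 0.075], [0.4602, 0.0323, 0.075], [0.4768, 0.1317, 0.075]]
len [0.1603, 0.1023, 0.1598, 0.1008] ang -0.1139784235412322 -0.12312222625321005
tab [[0.56198781 0.15961143 0.08      ]]
purple [[0.4195, 0.1752, 0.043]]
teal [[0.4049, -0.2487, 0.043]]
dish rim [[0.5512, -0.1606, 0.024], [0.5485, -0.2758, 0.024], [0.6101, -0.2211, 0.024], [0.4914, -0.2141, 0.024]]
knob disc [[0.4341, -0.1028, 0.006]]
bar [[0.4525, -0.0896, 0.023], [0.4156, -0.1158, 0.023]]
-2.5247263967397817 [ 0.43404287 -0.10269388  0.023     ]
tealpeg 40 ((472.93304443359375, -429.34588623046875), (8.268617630004883, 40.869510650634766), 12.272224426269531)
[ 0.47300153 -0.42919694] [ 0.22003409 -0.97549218] 0.04090530664613079
whitepeg 107 ((413.96484375, 325.9375), (66.992919921875, 13.935365676879883), 64.36636352539062)
[0.41196444 0.3224225 ] [0.41149636 0.9114114 ] 0.06711061399223689
wp ends mm [[0.4298, 0.358, 0.012], [0.4, 0.2951, 0.012]]
```

Run:
```python
import cv2
im=cv2.imread('pics/scene0.png')
def z(n,x0,y0,x1,y1,k): cv2.imwrite('pics/'+n+'.png',cv2.resize(im[y0:y1,x0:x1],None,fx=k,fy=k,interpolation=cv2.INTER_CUBIC))
z('sz',190,165,300,245,7);z('szr',280,220,440,285,5)
```

```text
(no output)
```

View pics/sz.png

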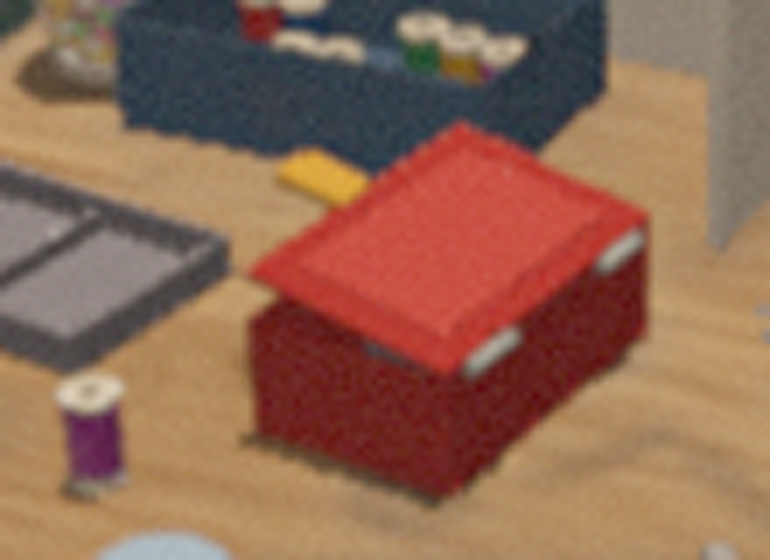

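View pics/szr.png

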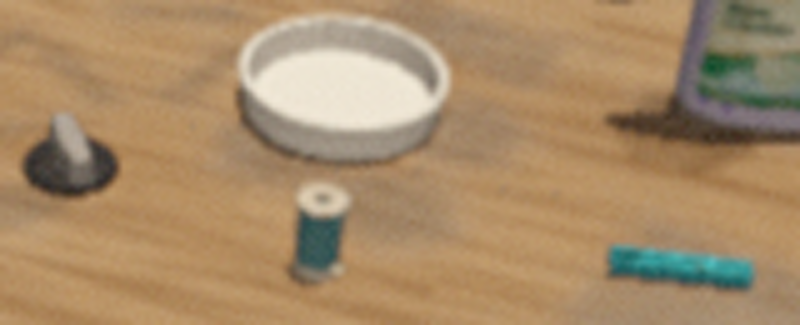

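```bash
cat > m2.py <<'E'
from h import *
C=cal('top');S=cal('scene')
def L(p): return [(135+(x+.5)/5.7-.5,160+(y+.5)/5.7-.5) for x,y in p]
def Rr(p): return [(290+(x+.5)/5-.5,165+(y+.5)/5-.5) for x,y in p]
def SZ(p): return [(190+(x+.5)/7-.5,165+(y+.5)/7-.5) for x,y in p]
def SR(p): return [(280+(x+.5)/5-.5,220+(y+.5)/5-.5) for x,y in p]
for n,a,b in[('lid NL',(513,340),(248,272)),('lid NR',(727,360),(448,375)),('lid FL',(552,13),(462,122)),('lid FR',(763,42),(650,215)),('tab far end corner',(457,135),(312,150)),('tab near end corner',(453,188),(278,172)),('purple top',(430,474),(90,391)),]:
    p,e=tri(C,L([a])[0],S,SZ([b])[0]);print(n,p.round(4),round(e,4))
print('case foot',onz(S,SZ([(258,437),(440,500),(645,340)]),0).round(4))
p,e=tri(C,Rr([(387,398)])[0],S,SR([(323,199)])[0]);print('teal',p,e)
print('teal peg top',onz(C,Rr([(607,298),(730,268)]),.012).round(4), 'scene mid/ends', onz(S,SR([(614,258),(751,270)]),.010).round(4))
print('knob',onz(S,SR([(71,166)]),.006),'dish',onz(S,SR([(240,80),(450,80),(344,17),(344,140)]),.024).round(4))
print('purple scene',onz(S,SZ([(90,391)]),.043))
E
python3 m2.py
```

```text
lid NL [0.4768 0.1298 0.0795] 0.0031
lid NR [0.4683 0.0324 0.0586] 0.001
lid FL [0.6349 0.1115 0.0807] 0.0031
lid FR [0.6238 0.0128 0.06  ] 0.0005
tab far end corner [0.5747 0.1552 0.0855] 0.0043
tab near end corner [0.5486 0.1569 0.0865] 0.0037
purple top [0.4203 0.1741 0.0426] 0.0027
case foot [[0.4765 0.129  0.    ]
 [0.4649 0.036  0.    ]
 [0.618  0.0123 0.    ]]
teal [ 0.40562975 -0.2501828   0.04217448] 0.0029113897610171437
teal peg top [[ 0.4621 -0.3833  0.012 ]
 [ 0.4775 -0.4558  0.012 ]] scene mid/ends [[ 0.4604 -0.3904  0.01  ]
 [ 0.478  -0.4565  0.01  ]]
knob [[ 0.42914515 -0.10722821  0.006     ]] dish [[ 0.5191 -0.1707  0.024 ]
 [ 0.5662 -0.2774  0.024 ]
 [ 0.6069 -0.2043  0.024 ]
 [ 0.4862 -0.24    0.024 ]]
purple scene [[0.42045953 0.17257127 0.043     ]]
```

```bash
cat > plan.py <<'E'
# usage: plan.py "x y z yaw" ...   -> rows from measured pose (tool pointing down, tool y at yaw)
import sys
from h import *
from scipy.spatial.transform import Rotation as Ro
def Rt(a): 
    y=np.array([np.cos(a),np.sin(a),0]);z=np.array([0,0,-1.]);return np.c_[np.cross(y,z),y,z]
if __name__=='__main__':
    s=ctrl.get_state();p=s['position'].copy();R=cv2.Rodrigues(s['tool_rot'])[0]
    print('t %.2f p %s yaw %.3f tilt %.3f f %s grip %.1fmm'%(s['time'],p.round(4),np.arctan2(R[1,1],R[0,1]),np.arccos(-R[2,2]),s['ft_force'].round(1),s['grip_width']*87),'j7 %.2f'%s['joint_positions'][6])
    vmax=.046
    for w in sys.argv[1:]:
        if w.startswith('v'): vmax=float(w[1:])/1000;continue
        v=list(map(float,w.split()));T=np.array(v[:3]);Rg=Rt(v[3]) if len(v)>3 else Rt(np.arctan2(R[1,1],R[0,1]))
        dyaw=Ro.from_matrix(R.T@Rg).as_rotvec()
        n=max(1,int(np.ceil(max(np.linalg.norm(T-p)/vmax,np.linalg.norm(dyaw)/.145))))
        print('->',w,n)
        for i in range(n):
            d=(T-p)/(n-i);r=Ro.from_matrix(R.T@Rg).as_rotvec()/(n-i)
            tr=np.round(R.T@d,3 if i<n-1 else 3);an=np.round(r,3)
            p=p+R@tr;R=R@Ro.from_rotvec(an).as_matrix()
            print(' {"travel":%s,"angular":%s}'%([float(x)+0. for x in tr],[float(x)+0. for x in an]))
E
python3 - <<'E'
from h import *
C=cal('top');S=cal('scene')
print('bottle',onz(S,[(418,240),(452,247)],0).round(3),'tank legs',onz(C,[(267,147),(306,147)],0).round(3),'tank top front',onz(C,[(260,127),(316,127)],.3).round(3))
print('tank front scene',tri(C,(318,70),S,(344,104)))
print('green box corner',onz(C,[(117,167)],0.0).round(3))
E
python3 plan.py "0.30 0.50 0.14 1.9" "0.414 0.3265 0.10 2.70"
```

```text
bottle [[ 0.637 -0.404  0.   ]
 [ 0.639 -0.498  0.   ]] tank legs [[ 0.705  0.018  0.   ]
 [ 0.702 -0.097  0.   ]] tank top front [[ 0.64   0.025  0.3  ]
 [ 0.637 -0.1    0.3  ]]
tank front scene (array([ 0.77008535, -0.11501902,  0.32001186]), np.float64(0.01257966821511119))
green box corner [[0.656 0.46  0.   ]]
t 0.15 p [0.2625 0.5942 0.2327] yaw 1.155 tilt 0.001 f [-0.5  1.1  0. ] grip 86.8mm j7 -0.06
-> 0.30 0.50 0.14 1.9 6
 {"travel":[-0.012, -0.012, 0.015],"angular":[0.0, 0.0, -0.124]}
 {"travel":[-0.011, -0.013, 0.016],"angular":[0.0, 0.0, -0.124]}
 {"travel":[-0.009, -0.014, 0.015],"angular":[0.0, 0.0, -0.124]}
 {"travel":[-0.007, -0.016, 0.016],"angular":[0.0, 0.0, -0.124]}
 {"travel":[-0.005, -0.016, 0.015],"angular":[-0.001, 0.0, -0.125]}
 {"travel":[-0.002, -0.016, 0.016],"angular":[0.0, -0.001, -0.124]}
-> 0.414 0.3265 0.10 2.70 6
 {"travel":[-0.009, -0.034, 0.007],"angular":[0.0, 0.0, -0.133]}
 {"travel":[-0.004, -0.034, 0.007],"angular":[0.0, 0.0, -0.133]}
 {"travel":[0.0, -0.035, 0.006],"angular":[0.0, 0.0, -0.134]}
 {"travel":[0.005, -0.034, 0.007],"angular":[0.0, 0.0, -0.133]}
 {"travel":[0.01, -0.033, 0.006],"angular":[0.0, 0.0, -0.134]}
 {"travel":[0.014, -0.032, 0.007],"angular":[0.0, 0.0, -0.133]}
```

>>> {"method": "servo_tool", "body": {"series": [{"travel": [-0.012, -0.012, 0.015], "angular": [0, 0, -0.124]}, {"travel": [-0.011, -0.013, 0.016], "angular": [0, 0, -0.124]}, {"travel": [-0.009, -0.014, 0.015], "angular": [0, 0, -0.124]}, {"travel": [-0.007, -0.016, 0.016], "angular": [0, 0, -0.124]}, {"travel": [-0.005, -0.016, 0.015], "angular": [0, 0, -0.124]}], "claw": 0.035, "squeeze": 15}}

```text
time: 0.65
position: [0.2947, 0.515, 0.1555]
tool_rot: [0.328, -3.124, 0.001]
ft_force: [0.7, -0.6, 0.0]
grip_width: 0.63
```

>>> {"method": "servo_tool", "body": {"series": [{"travel": [-0.002, -0.016, 0.016], "angular": [0, 0, -0.124]}, {"travel": [-0.009, -0.034, 0.007], "angular": [0, 0, -0.133]}, {"travel": [-0.004, -0.034, 0.007], "angular": [0, 0, -0.133]}, {"travel": [0, -0.035, 0.006], "angular": [0, 0, -0.134]}, {"travel": [0.005, -0.034, 0.007], "angular": [0, 0, -0.133]}]}}

```text
time: 1.15
position: [0.3771, 0.3838, 0.1132]
tool_rot: [-1.319, 2.851, -0.0]
ft_force: [0.8, 0.4, 0.2]
grip_width: 0.408
```

>>> {"method": "servo_tool", "body": {"series": [{"travel": [0.01, -0.033, 0.006], "angular": [0, 0, -0.134]}, {"travel": [0.014, -0.032, 0.007], "angular": [0, 0, -0.133]}, {"travel": [0, 0, 0], "angular": [0, 0, 0]}]}}

```text
time: 1.45
position: [0.417, 0.3208, 0.0993]
tool_rot: [1.671, -2.657, 0.005]
ft_force: [-0.6, -0.3, 0.6]
grip_width: 0.406
```

```bash
python3 plan.py "0.414 0.3265 0.10 2.70"; python3 -c "
from h import *
save('w1',ctrl.get_image('wrist'))
c=cal('wrist');s=ctrl.get_state();p=s['position'];R=cv2.Rodrigues(s['tool_rot'])[0]
print(proj(c,[p+R@[0,0,.011],[.414,.3265,.012],[.4298,.358,.012],[.4,.295,.012]]))"
```

```text
t 1.45 p [0.417  0.3208 0.0993] yaw 2.694 tilt 0.004 f [-0.6 -0.3  0.6] grip 35.3mm j7 1.97
-> 0.414 0.3265 0.10 2.70 1
 {"travel":[-0.004, 0.005, -0.001],"angular":[-0.002, -0.004, -0.006]}
[[280.56264277 265.64237398]
 [284.02962157 224.1797046 ]
 [283.18066094 268.13065212]
 [282.65937771 177.84721943]]
```

View pics/w1.png

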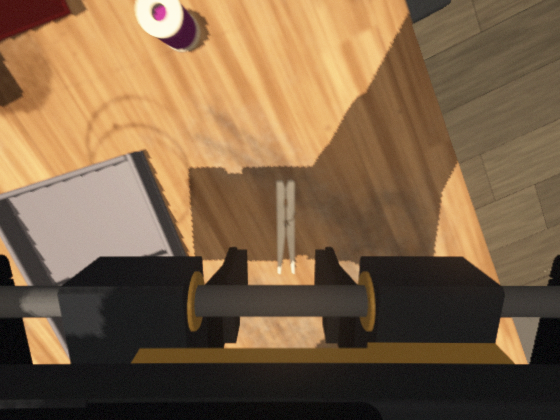

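The wrist view shows the white peg from (285,180) to (287,272), close to its predicted pixels. I'll refine with it and go down.

```bash
python3 -c "
from h import *
c=cal('wrist')
e=onz(c,[(285.5,181),(287,271)],.010);print(e,e.mean(0),np.arctan2(*(e[1]-e[0])[1::-1]))
e=onz(c,[(162,13)],.043);print('purple',e)"
python3 plan.py "0.4145 0.3255 0.04 2.70" "0.4145 0.3255 0.013 2.70"
```

```text
[[0.39928855 0.29825163 0.01      ]
 [0.42856969 0.36229768 0.01      ]] [0.41392912 0.33027465 0.01      ] 1.1419801448176257
purple [[0.41782042 0.18089117 0.043     ]]
t 1.50 p [0.4155 0.3239 0.0998] yaw 2.693 tilt 0.002 f [-0.8  0.5 -0.2] grip 34.9mm j7 1.97
-> 0.4145 0.3255 0.04 2.70 2
 {"travel":[-0.001, 0.001, 0.03],"angular":[0.0, -0.001, -0.003]}
 {"travel":[0.0, 0.001, 0.03],"angular":[0.0, -0.001, -0.004]}
-> 0.4145 0.3255 0.013 2.70 1
 {"travel":[0.0, 0.0, 0.027],"angular":[0.0, 0.0, 0.0]}
```

>>> {"method": "servo_tool", "body": {"series": [{"travel": [-0.001, 0.004, 0.03], "angular": [0, 0, -0.01]}, {"travel": [0, 0, 0.03], "angular": [0, 0, 0]}, {"travel": [0, 0, 0.02], "angular": [0, 0, 0]}, {"travel": [0, 0, 0], "angular": [0, 0, 0]}]}}

```text
time: 1.9
position: [0.4081, 0.329, 0.0178]
tool_rot: [1.691, -2.641, 0.0]
ft_force: [-0.4, -0.4, 0.1]
grip_width: 0.405
```

```bash
python3 plan.py "0.414 0.328 0.013 2.71"
```

```text
t 1.90 p [0.4081 0.329  0.0178] yaw 2.710 tilt 0.006 f [-0.4 -0.4  0.1] grip 35.2mm j7 1.96
-> 0.414 0.328 0.013 2.71 1
 {"travel":[-0.002, -0.006, 0.005],"angular":[0.003, -0.005, 0.0]}
```

>>> {"method": "servo_tool", "body": {"series": [{"travel": [-0.002, -0.005, 0.004], "angular": [0, 0, 0]}, {"travel": [0, 0, 0], "angular": [0, 0, 0]}]}}

```text
time: 2.1
position: [0.4177, 0.3301, 0.0176]
tool_rot: [-1.691, 2.645, 0.0]
ft_force: [0.3, -0.3, 0.4]
grip_width: 0.404
```

```bash
python3 plan.py "0.414 0.328 0.013 2.71"
```

```text
t 2.10 p [0.4177 0.3301 0.0176] yaw 2.709 tilt 0.002 f [ 0.3 -0.3  0.4] grip 35.1mm j7 1.97
-> 0.414 0.328 0.013 2.71 1
 {"travel":[0.004, 0.002, 0.005],"angular":[-0.001, 0.002, -0.001]}
```

>>> {"method": "servo_tool", "body": {"series": [{"travel": [0, 0, 0], "angular": [0, 0, 0]}, {"travel": [0, 0, 0], "angular": [0, 0, 0]}]}}

```text
time: 2.3
position: [0.417, 0.3298, 0.0176]
tool_rot: [-1.692, 2.645, 0.0]
ft_force: [0.4, -0.6, 0.5]
grip_width: 0.401
```

>>> {"method": "servo_tool", "body": {"series": [{"travel": [0, 0, 0], "angular": [0, 0, 0]}]}}

```text
time: 2.4
position: [0.4167, 0.3295, 0.0172]
tool_rot: [-1.692, 2.646, 0.0]
ft_force: [0.2, 0.5, 0.3]
grip_width: 0.404
```

```bash
python3 plan.py "0.414 0.328 0.013 2.71"
```

```text
t 2.40 p [0.4167 0.3295 0.0172] yaw 2.709 tilt 0.001 f [0.2 0.5 0.3] grip 35.2mm j7 1.97
-> 0.414 0.328 0.013 2.71 1
 {"travel":[0.003, 0.002, 0.004],"angular":[0.0, 0.001, -0.001]}
```

>>> {"method": "servo_tool", "body": {"series": [{"travel": [0.003, 0.002, 0.004], "angular": [0, 0, 0]}, {"travel": [0, 0, 0], "angular": [0, 0, 0]}, {"travel": [0, 0, 0], "angular": [0, 0, 0]}]}}

```text
time: 2.7
position: [0.4131, 0.3271, 0.0124]
tool_rot: [1.693, -2.646, 0.0]
ft_force: [0.1, -0.6, -0.5]
grip_width: 0.403
```

>>> {"method": "servo_tool", "body": {"series": [{"travel": [0, 0, 0], "angular": [0, 0, 0]}, {"travel": [0, 0, 0], "angular": [0, 0, 0]}, {"travel": [0, 0, 0], "angular": [0, 0, 0]}, {"travel": [0, 0, 0], "angular": [0, 0, 0]}], "claw": 0, "squeeze": 20}}

```text
time: 3.1
position: [0.4135, 0.3274, 0.0126]
tool_rot: [-1.693, 2.646, -0.0]
ft_force: [-0.1, -0.3, -0.2]
grip_width: 0.168
```

```bash
python3 plan.py "0.415 0.328 0.07 2.71" "0.5535 0.3336 0.08 1.426" "0.5535 0.3336 0.02 1.426"
```

```text
t 3.10 p [0.4135 0.3274 0.0126] yaw 2.709 tilt 0.000 f [-0.1 -0.3 -0.2] grip 14.6mm j7 1.97
-> 0.415 0.328 0.07 2.71 2
 {"travel":[-0.001, -0.001, -0.029],"angular":[0.0, 0.0, 0.0]}
 {"travel":[0.0, 0.0, -0.028],"angular":[0.0, 0.0, -0.001]}
-> 0.5535 0.3336 0.08 1.426 9
 {"travel":[-0.007, -0.014, -0.001],"angular":[0.0, 0.0, 0.143]}
 {"travel":[-0.009, -0.013, -0.001],"angular":[0.0, 0.0, 0.143]}
 {"travel":[-0.011, -0.011, -0.001],"angular":[0.0, 0.0, 0.143]}
 {"travel":[-0.012, -0.01, -0.001],"angular":[0.0, 0.0, 0.143]}
 {"travel":[-0.013, -0.008, -0.001],"angular":[0.0, 0.0, 0.142]}
 {"travel":[-0.014, -0.006, -0.001],"angular":[0.0, 0.0, 0.143]}
 {"travel":[-0.015, -0.003, -0.001],"angular":[0.0, 0.0, 0.142]}
 {"travel":[-0.015, -0.001, -0.002],"angular":[0.0, 0.0, 0.143]}
 {"travel":[-0.015, 0.001, -0.001],"angular":[0.0, 0.0, 0.142]}
-> 0.5535 0.3336 0.02 1.426 2
 {"travel":[0.0, 0.0, 0.03],"angular":[0.0, 0.0, 0.0]}
 {"travel":[0.0, 0.0, 0.03],"angular":[0.0, 0.0, 0.0]}
```

>>> {"method": "servo_tool", "body": {"series": [{"travel": [-0.001, -0.001, -0.029], "angular": [0, 0, 0]}, {"travel": [0, 0, -0.028], "angular": [0, 0, 0]}, {"travel": [-0.007, -0.014, -0.001], "angular": [0, 0, 0.143]}, {"travel": [-0.009, -0.013, -0.001], "angular": [0, 0, 0.143]}, {"travel": [-0.011, -0.011, -0.001], "angular": [0, 0, 0.143]}]}}

```text
time: 3.6
position: [0.4624, 0.3298, 0.0731]
tool_rot: [-1.082, 2.949, 0.0]
ft_force: [0.1, 0.0, 0.2]
grip_width: 0.166
```

>>> {"method": "servo_tool", "body": {"series": [{"travel": [-0.012, -0.01, -0.001], "angular": [0, 0, 0.143]}, {"travel": [-0.013, -0.008, -0.001], "angular": [0, 0, 0.142]}, {"travel": [-0.014, -0.006, -0.001], "angular": [0, 0, 0.143]}, {"travel": [-0.015, -0.003, -0.001], "angular": [0, 0, 0.142]}, {"travel": [-0.015, -0.001, -0.002], "angular": [0, 0, 0.143]}]}}

```text
time: 4.1
position: [0.5384, 0.3328, 0.0783]
tool_rot: [-0.015, -3.141, 0.0]
ft_force: [0.2, -0.5, -1.0]
grip_width: 0.169
```

>>> {"method": "servo_tool", "body": {"series": [{"travel": [-0.015, 0.001, -0.001], "angular": [0, 0, 0.142]}, {"travel": [0, 0, 0], "angular": [0, 0, 0]}, {"travel": [0, 0, 0], "angular": [0, 0, 0]}, {"travel": [0, 0, 0], "angular": [0, 0, 0]}]}}

```text
time: 4.5
position: [0.5519, 0.334, 0.0793]
tool_rot: [-0.224, -3.132, 0.0]
ft_force: [-0.2, -0.1, 0.2]
grip_width: 0.167
```

```bash
python3 plan.py "0.5535 0.3336 0.025 1.426"; python3 -c "
from h import *
save('w2',ctrl.get_image('wrist'))"
```

```text
t 4.50 p [0.5519 0.334  0.0793] yaw 1.428 tilt 0.001 f [-0.2 -0.1  0.2] grip 14.5mm j7 0.89
-> 0.5535 0.3336 0.025 1.426 2
 {"travel":[-0.001, 0.0, 0.027],"angular":[0.0, -0.001, 0.001]}
 {"travel":[-0.001, 0.0, 0.027],"angular":[0.0, 0.0, 0.001]}
```

View pics/w2.png

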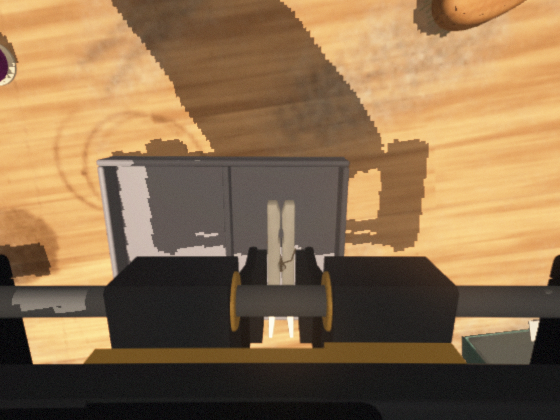

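The peg is held square over one lane (divider at column 230, right wall at 345, peg at 281). Lowering it.

>>> {"method": "servo_tool", "body": {"series": [{"travel": [0, 0, 0.03], "angular": [0, 0, 0]}, {"travel": [0, 0, 0.024], "angular": [0, 0, 0]}, {"travel": [0, 0, 0.007], "angular": [0, 0, 0]}, {"travel": [0, 0, 0], "angular": [0, 0, 0]}, {"travel": [0, 0, 0], "angular": [0, 0, 0]}]}}

```text
time: 5.05
position: [0.5533, 0.3343, 0.0194]
tool_rot: [0.228, 3.132, 0.002]
ft_force: [-0.5, -0.0, -0.2]
grip_width: 0.169
```

>>> {"method": "servo_tool", "body": {"series": [{"travel": [0, 0, 0.001], "angular": [0, 0, 0]}, {"travel": [0, 0, 0], "angular": [0, 0, 0]}], "claw": 0.026}}

```text
time: 5.25
position: [0.5534, 0.3342, 0.0183]
tool_rot: [0.228, 3.132, 0.001]
ft_force: [-0.6, 0.4, -0.3]
grip_width: 0.262
```

```bash
python3 plan.py "0.548 0.3336 0.09 1.426" v49 "0.5 0.0 0.22 0.75" "0.471 -0.35 0.22 0.22"  "0.4695 -0.4215 0.1 0.22"
```

```text
t 5.25 p [0.5534 0.3342 0.0183] yaw 1.425 tilt 0.001 f [-0.6  0.4 -0.3] grip 22.8mm j7 0.90
-> 0.548 0.3336 0.09 1.426 2
 {"travel":[0.003, -0.001, -0.036],"angular":[0.0, 0.0, 0.0]}
 {"travel":[0.002, 0.0, -0.036],"angular":[0.001, 0.001, -0.001]}
-> 0.5 0.0 0.22 0.75 8
 {"travel":[0.0, -0.042, -0.016],"angular":[0.0, 0.0, 0.085]}
 {"travel":[-0.004, -0.042, -0.016],"angular":[0.0, 0.0, 0.084]}
 {"travel":[-0.007, -0.042, -0.016],"angular":[0.0, 0.0, 0.085]}
 {"travel":[-0.011, -0.041, -0.016],"angular":[0.0, 0.0, 0.084]}
 {"travel":[-0.014, -0.04, -0.016],"angular":[0.0, 0.0, 0.085]}
 {"travel":[-0.017, -0.038, -0.017],"angular":[0.0, 0.0, 0.084]}
 {"travel":[-0.02, -0.037, -0.016],"angular":[0.0, 0.0, 0.085]}
 {"travel":[-0.024, -0.035, -0.017],"angular":[0.0, 0.0, 0.084]}
-> 0.471 -0.35 0.22 0.22 8
 {"travel":[-0.03, -0.032, 0.0],"angular":[0.0, 0.0, 0.066]}
 {"travel":[-0.032, -0.03, 0.0],"angular":[0.0, 0.0, 0.066]}
 {"travel":[-0.033, -0.028, 0.0],"angular":[0.0, 0.0, 0.066]}
 {"travel":[-0.035, -0.026, 0.0],"angular":[0.0, 0.0, 0.066]}
 {"travel":[-0.037, -0.024, 0.0],"angular":[0.0, 0.0, 0.067]}
 {"travel":[-0.039, -0.021, 0.0],"angular":[0.0, 0.0, 0.066]}
 {"travel":[-0.04, -0.019, 0.0],"angular":[0.0, 0.0, 0.067]}
 {"travel":[-0.04, -0.016, 0.0],"angular":[0.0, 0.0, 0.066]}
-> 0.4695 -0.4215 0.1 0.22 3
 {"travel":[-0.023, -0.006, 0.04],"angular":[0.0, 0.0, 0.0]}
 {"travel":[-0.023, -0.006, 0.04],"angular":[0.0, 0.0, 0.0]}
 {"travel":[-0.024, -0.005, 0.04],"angular":[0.0, 0.0, 0.0]}
```

>>> {"method": "servo_tool", "body": {"series": [{"travel": [0.001, 0, -0.036], "angular": [0, 0, 0]}, {"travel": [0.002, 0, -0.036], "angular": [0, 0, 0]}, {"travel": [0, -0.042, -0.016], "angular": [0, 0, 0.085]}, {"travel": [-0.004, -0.042, -0.016], "angular": [0, 0, 0.084]}, {"travel": [-0.007, -0.042, -0.016], "angular": [0, 0, 0.085]}]}}

```text
time: 5.75
position: [0.5318, 0.2077, 0.1389]
tool_rot: [0.627, 3.077, 0.001]
ft_force: [0.2, -0.5, -0.6]
grip_width: 0.303
```

>>> {"method": "servo_tool", "body": {"series": [{"travel": [-0.011, -0.041, -0.016], "angular": [0, 0, 0.084]}, {"travel": [-0.014, -0.04, -0.016], "angular": [0, 0, 0.085]}, {"travel": [-0.017, -0.038, -0.017], "angular": [0, 0, 0.084]}, {"travel": [-0.02, -0.037, -0.016], "angular": [0, 0, 0.085]}, {"travel": [-0.024, -0.035, -0.017], "angular": [0, 0, 0.084]}], "claw": 0.035}}

```text
time: 6.25
position: [0.5008, -0.0015, 0.2207]
tool_rot: [1.259, 2.877, 0.002]
ft_force: [1.0, -0.6, 0.7]
grip_width: 0.402
```

>>> {"method": "servo_tool", "body": {"series": [{"travel": [-0.03, -0.032, 0], "angular": [0, 0, 0.066]}, {"travel": [-0.032, -0.03, 0], "angular": [0, 0, 0.066]}, {"travel": [-0.033, -0.028, 0], "angular": [0, 0, 0.066]}, {"travel": [-0.035, -0.026, 0], "angular": [0, 0, 0.066]}, {"travel": [-0.037, -0.024, 0], "angular": [0, 0, 0.067]}]}}

```text
time: 6.75
position: [0.4834, -0.2195, 0.2203]
tool_rot: [1.714, 2.631, 0.002]
ft_force: [0.8, 0.2, 0.0]
grip_width: 0.405
```

>>> {"method": "servo_tool", "body": {"series": [{"travel": [-0.039, -0.021, 0], "angular": [0, 0, 0.066]}, {"travel": [-0.04, -0.019, 0], "angular": [0, 0, 0.067]}, {"travel": [-0.04, -0.016, 0], "angular": [0, 0, 0.066]}, {"travel": [-0.02, -0.005, 0.03], "angular": [0, 0, 0]}, {"travel": [-0.01, -0.002, 0.03], "angular": [0, 0, 0]}]}}

```text
time: 7.25
position: [0.4713, -0.3836, 0.1602]
tool_rot: [1.967, 2.444, -0.001]
ft_force: [0.9, 1.2, -0.2]
grip_width: 0.403
```

>>> {"method": "servo_tool", "body": {"series": [{"travel": [0, 0, 0], "angular": [0, 0, 0]}, {"travel": [0, 0, 0], "angular": [0, 0, 0]}, {"travel": [0, 0, 0], "angular": [0, 0, 0]}]}}

```text
time: 7.55
position: [0.4731, -0.3794, 0.1613]
tool_rot: [1.962, 2.451, 0.002]
ft_force: [0.1, -0.2, 0.2]
grip_width: 0.403
```

```bash
python3 plan.py "0.4695 -0.4215 0.1 0.22"; python3 -c "
from h import *
save('w3',ctrl.get_image('wrist'));save('t3',ctrl.get_image('top'))
c=cal('wrist')
print(proj(c,[[.4695,-.4215,.012],[.461,-.387,.012],[.478,-.456,.012]]))"
```

```text
t 7.55 p [ 0.4731 -0.3794  0.1613] yaw 0.221 tilt 0.003 f [ 0.1 -0.2  0.2] grip 35.1mm j7 1.04
-> 0.4695 -0.4215 0.1 0.22 2
 {"travel":[-0.02, -0.006, 0.031],"angular":[0.001, 0.001, 0.0]}
 {"travel":[-0.02, -0.007, 0.03],"angular":[0.001, 0.0, 0.001]}
[[266.19293629 245.01810365]
 [264.89995629 208.7279847 ]
 [267.40474093 279.19398111]]
```

View pics/w3.png

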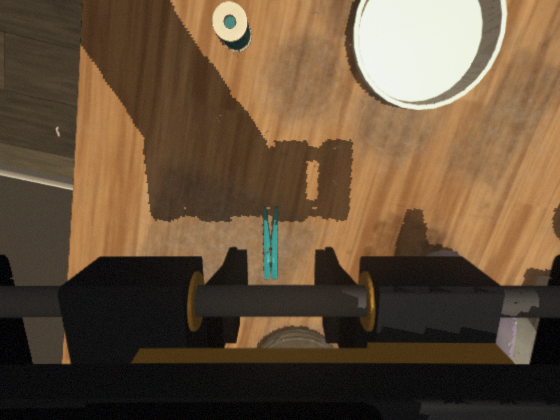

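View pics/t3.png

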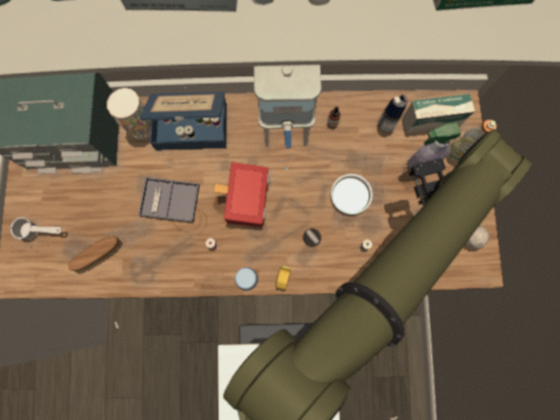

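White peg is in the left lane; the teal peg shows at (270,208)–(271,279) in the wrist view.

```bash
python3 -c "
from h import *
c=cal('wrist')
e=onz(c,[(270.5,209),(271,279)],.010);print(e,e.mean(0),np.arctan2(*(e[1]-e[0])[1::-1]))
print('teal spool',onz(c,[(230,21)],.043))"
python3 plan.py "0.471 -0.4215 0.06 0.222" "0.471 -0.4215 0.0125 0.222"
```

```text
[[ 0.46612559 -0.38667666  0.01      ]
 [ 0.48153762 -0.45604015  0.01      ]] [ 0.4738316 -0.4213584  0.01     ] -1.3521559103681333
teal spool [[ 0.40837871 -0.2496252   0.043     ]]
t 7.65 p [ 0.4732 -0.3794  0.1614] yaw 0.221 tilt 0.003 f [-0.6 -0.1  0.3] grip 34.7mm j7 1.04
-> 0.471 -0.4215 0.06 0.222 3
 {"travel":[-0.013, -0.004, 0.034],"angular":[0.001, 0.0, 0.0]}
 {"travel":[-0.014, -0.004, 0.034],"angular":[0.001, 0.001, -0.001]}
 {"travel":[-0.014, -0.004, 0.033],"angular":[0.001, 0.0, 0.0]}
-> 0.471 -0.4215 0.0125 0.222 2
 {"travel":[0.0, 0.0, 0.024],"angular":[0.0, 0.0, 0.0]}
 {"travel":[0.001, 0.0, 0.024],"angular":[0.0, 0.0, 0.0]}
```

>>> {"method": "servo_tool", "body": {"series": [{"travel": [-0.013, -0.004, 0.034], "angular": [0, 0, 0]}, {"travel": [-0.014, -0.004, 0.034], "angular": [0, 0, 0]}, {"travel": [-0.014, -0.003, 0.033], "angular": [0, 0, 0]}, {"travel": [0, 0, 0.024], "angular": [0, 0, 0]}, {"travel": [0, 0, 0.014], "angular": [0, 0, 0]}]}}

```text
time: 8.15
position: [0.47, -0.4215, 0.0194]
tool_rot: [-1.964, -2.45, -0.001]
ft_force: [0.2, -0.2, 0.6]
grip_width: 0.409
```

>>> {"method": "servo_tool", "body": {"series": [{"travel": [0, 0, 0], "angular": [0, 0, 0]}, {"travel": [0, 0, 0], "angular": [0, 0, 0]}, {"travel": [0, 0, 0], "angular": [0, 0, 0]}]}}

```text
time: 8.45
position: [0.4714, -0.4227, 0.0225]
tool_rot: [1.962, 2.449, 0.001]
ft_force: [0.3, -0.5, 0.4]
grip_width: 0.401
```

```bash
python3 plan.py "0.472 -0.4215 0.0125 0.22"; python3 -c "
from h import *
save('w4',ctrl.get_image('wrist'))"
```

```text
t 8.45 p [ 0.4714 -0.4227  0.0225] yaw 0.220 tilt 0.003 f [ 0.3 -0.5  0.4] grip 34.9mm j7 1.20
-> 0.472 -0.4215 0.0125 0.22 1
 {"travel":[0.001, 0.001, 0.01],"angular":[0.002, 0.002, 0.0]}
```

View pics/w4.png

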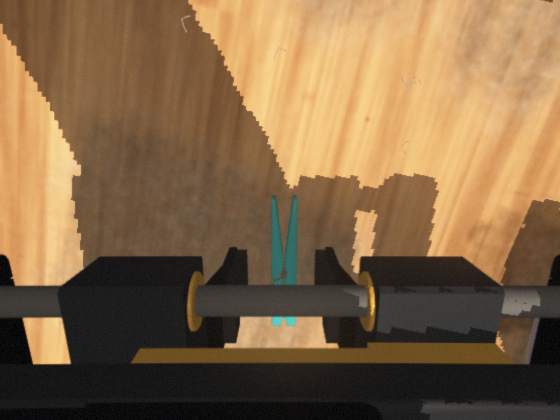

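The peg (column 285) lies between the fingers (240 and 322). Lowering and closing.

>>> {"method": "servo_tool", "body": {"series": [{"travel": [0.001, 0.001, 0.01], "angular": [0, 0, 0]}, {"travel": [0, 0, 0], "angular": [0, 0, 0]}, {"travel": [0, 0, 0], "angular": [0, 0, 0]}]}}

```text
time: 8.8
position: [0.4722, -0.422, 0.0116]
tool_rot: [1.963, 2.449, 0.0]
ft_force: [1.4, -1.7, 3.6]
grip_width: 0.403
```

>>> {"method": "servo_tool", "body": {"series": [{"travel": [0, 0, 0], "angular": [0, 0, 0]}, {"travel": [0, 0, 0], "angular": [0, 0, 0]}, {"travel": [0, 0, 0], "angular": [0, 0, 0]}, {"travel": [0, 0, 0], "angular": [0, 0, 0]}], "claw": 0}}

```text
time: 9.2
position: [0.4709, -0.4218, 0.0115]
tool_rot: [1.965, 2.45, -0.0]
ft_force: [-0.6, -0.6, 8.2]
grip_width: 0.17
```

```bash
python3 plan.py "0.472 -0.4215 0.10 0.222" v49 "0.47 -0.36 0.2 0.4" "0.49 0.0 0.22 0.9" "0.5425 0.2583 0.11 1.426"
```

```text
t 9.20 p [ 0.4709 -0.4218  0.0115] yaw 0.219 tilt 0.001 f [-0.6 -0.6  8.2] grip 14.8mm j7 1.21
-> 0.472 -0.4215 0.10 0.222 2
 {"travel":[0.0, 0.001, -0.044],"angular":[0.0, 0.001, -0.002]}
 {"travel":[0.0, 0.0, -0.044],"angular":[0.001, 0.0, -0.001]}
-> 0.47 -0.36 0.2 0.4 3
 {"travel":[0.02, 0.004, -0.033],"angular":[0.0, 0.0, -0.059]}
 {"travel":[0.02, 0.005, -0.034],"angular":[0.0, 0.0, -0.06]}
 {"travel":[0.02, 0.006, -0.033],"angular":[0.0, 0.0, -0.059]}
-> 0.49 0.0 0.22 0.9 8
 {"travel":[0.04, 0.02, -0.003],"angular":[0.0, 0.0, -0.063]}
 {"travel":[0.039, 0.022, -0.003],"angular":[0.0, 0.0, -0.062]}
 {"travel":[0.038, 0.025, -0.002],"angular":[0.0, 0.0, -0.063]}
 {"travel":[0.036, 0.027, -0.003],"angular":[0.0, 0.0, -0.062]}
 {"travel":[0.034, 0.029, -0.002],"angular":[0.0, 0.0, -0.063]}
 {"travel":[0.032, 0.031, -0.003],"angular":[0.0, 0.0, -0.062]}
 {"travel":[0.031, 0.034, -0.002],"angular":[0.0, 0.0, -0.063]}
 {"travel":[0.028, 0.035, -0.003],"angular":[0.0, 0.0, -0.062]}
-> 0.5425 0.2583 0.11 1.426 6
 {"travel":[0.02, 0.039, 0.018],"angular":[0.0, 0.0, -0.088]}
 {"travel":[0.016, 0.041, 0.018],"angular":[0.0, 0.0, -0.088]}
 {"travel":[0.013, 0.042, 0.019],"angular":[0.0, 0.0, -0.088]}
 {"travel":[0.009, 0.043, 0.018],"angular":[0.0, 0.0, -0.087]}
 {"travel":[0.005, 0.044, 0.019],"angular":[0.0, 0.0, -0.088]}
 {"travel":[0.002, 0.044, 0.018],"angular":[0.0, 0.0, -0.087]}
```

>>> {"method": "servo_tool", "body": {"series": [{"travel": [0, 0, -0.04], "angular": [0, 0, 0]}, {"travel": [0, 0, -0.044], "angular": [0, 0, 0]}, {"travel": [0.02, 0.004, -0.033], "angular": [0, 0, -0.059]}, {"travel": [0.02, 0.005, -0.034], "angular": [0, 0, -0.06]}, {"travel": [0.02, 0.006, -0.033], "angular": [0, 0, -0.059]}]}}

```text
time: 9.7
position: [0.4679, -0.358, 0.1951]
tool_rot: [-1.736, -2.616, -0.0]
ft_force: [0.5, 0.1, -0.4]
grip_width: 0.171
```

>>> {"method": "servo_tool", "body": {"series": [{"travel": [0.04, 0.02, -0.003], "angular": [0, 0, -0.063]}, {"travel": [0.039, 0.022, -0.003], "angular": [0, 0, -0.062]}, {"travel": [0.038, 0.025, -0.002], "angular": [0, 0, -0.063]}, {"travel": [0.036, 0.027, -0.003], "angular": [0, 0, -0.062]}, {"travel": [0.034, 0.029, -0.002], "angular": [0, 0, -0.063]}]}}

```text
time: 10.2
position: [0.4812, -0.1327, 0.2072]
tool_rot: [-1.306, -2.856, -0.0]
ft_force: [1.3, 0.6, -0.3]
grip_width: 0.17
```

>>> {"method": "servo_tool", "body": {"series": [{"travel": [0.032, 0.031, -0.003], "angular": [0, 0, -0.062]}, {"travel": [0.031, 0.034, -0.002], "angular": [0, 0, -0.063]}, {"travel": [0.028, 0.035, -0.003], "angular": [0, 0, -0.062]}, {"travel": [0.02, 0.039, 0.01], "angular": [0, 0, -0.088]}, {"travel": [0.016, 0.041, 0.015], "angular": [0, 0, -0.088]}]}}

```text
time: 10.7
position: [0.5081, 0.0882, 0.1907]
tool_rot: [0.767, 3.046, 0.002]
ft_force: [0.2, 0.1, 0.2]
grip_width: 0.166
```

>>> {"method": "servo_tool", "body": {"series": [{"travel": [0.013, 0.042, 0.015], "angular": [0, 0, -0.088]}, {"travel": [0.009, 0.043, 0.015], "angular": [0, 0, -0.087]}, {"travel": [0.005, 0.044, 0.019], "angular": [0, 0, -0.088]}, {"travel": [0.002, 0.044, 0.018], "angular": [0, 0, -0.087]}, {"travel": [0, 0, 0.02], "angular": [0, 0, 0]}]}}

```text
time: 11.2
position: [0.5414, 0.2673, 0.1019]
tool_rot: [-0.214, -3.133, -0.006]
ft_force: [-0.4, 0.2, 0.2]
grip_width: 0.169
```

>>> {"method": "servo_tool", "body": {"series": [{"travel": [0, 0, 0], "angular": [0, 0, 0]}, {"travel": [0, 0, 0], "angular": [0, 0, 0]}, {"travel": [0, 0, 0], "angular": [0, 0, 0]}]}}

```text
time: 11.5
position: [0.544, 0.2575, 0.1047]
tool_rot: [0.236, 3.131, 0.0]
ft_force: [0.1, -0.3, -0.4]
grip_width: 0.168
```

```bash
python3 plan.py "0.5425 0.2583 0.06 1.426" "0.5425 0.2583 0.0165 1.426"; python3 -c "
from h import *
save('w5',ctrl.get_image('wrist'))"
```

```text
t 11.50 p [0.544  0.2575 0.1047] yaw 1.421 tilt 0.001 f [ 0.1 -0.3 -0.4] grip 14.7mm j7 0.99
-> 0.5425 0.2583 0.06 1.426 1
 {"travel":[0.002, 0.001, 0.045],"angular":[0.0, 0.001, -0.005]}
-> 0.5425 0.2583 0.0165 1.426 1
 {"travel":[0.0, 0.0, 0.043],"angular":[0.0, 0.0, 0.0]}
```

View pics/w5.png

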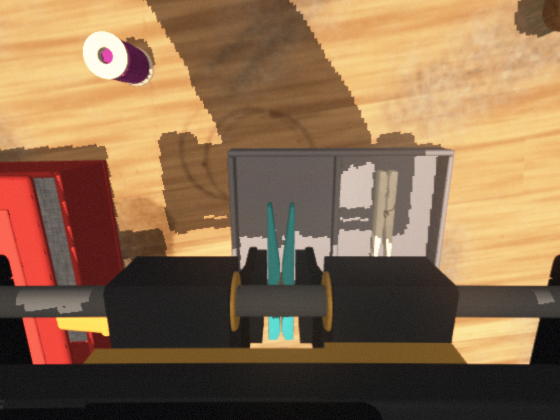

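Teal peg is over the other lane. The gripper body's end would pass about 5 mm from the ajar tab, so I'll shift 6 mm towards the divider.

>>> {"method": "servo_tool", "body": {"series": [{"travel": [0.001, 0.007, 0.02], "angular": [0, 0, 0]}, {"travel": [0, 0, 0.03], "angular": [0, 0, 0]}, {"travel": [0, 0, 0.026], "angular": [0, 0, 0]}, {"travel": [0, 0, 0], "angular": [0, 0, 0]}, {"travel": [0, 0, 0], "angular": [0, 0, 0]}]}}

```text
time: 12.05
position: [0.544, 0.2655, 0.0287]
tool_rot: [0.234, 3.132, 0.001]
ft_force: [0.7, -0.1, -0.8]
grip_width: 0.166
```

```bash
python3 plan.py "0.5434 0.2643 0.0165 1.426"
```

```text
t 12.05 p [0.544  0.2655 0.0287] yaw 1.422 tilt 0.001 f [ 0.7 -0.1 -0.8] grip 14.5mm j7 1.00
-> 0.5434 0.2643 0.0165 1.426 1
 {"travel":[0.0, -0.001, 0.012],"angular":[0.0, 0.001, -0.004]}
```

>>> {"method": "servo_tool", "body": {"series": [{"travel": [0, 0, 0.012], "angular": [0, 0, 0]}, {"travel": [0, 0, 0], "angular": [0, 0, 0]}, {"travel": [0, 0, 0], "angular": [0, 0, 0]}]}}

```text
time: 12.35
position: [0.5435, 0.266, 0.0161]
tool_rot: [0.232, 3.132, 0.001]
ft_force: [0.4, 0.7, -0.3]
grip_width: 0.171
```

>>> {"method": "servo_tool", "body": {"series": [{"travel": [0, 0, 0], "angular": [0, 0, 0]}, {"travel": [0, 0, 0], "angular": [0, 0, 0]}, {"travel": [0, 0, 0], "angular": [0, 0, 0]}], "claw": 0.023}}

```text
time: 12.65
position: [0.5435, 0.2661, 0.0159]
tool_rot: [0.232, 3.132, 0.001]
ft_force: [0.0, -0.3, -0.4]
grip_width: 0.254
```

```bash
python3 plan.py "0.544 0.266 0.10 1.426" "0.44 0.17 0.17 0.8" v49 "0.433 -0.1035 0.12 -0.954"
```

```text
t 12.65 p [0.5435 0.2661 0.0159] yaw 1.423 tilt 0.001 f [ 0.  -0.3 -0.4] grip 22.1mm j7 1.00
-> 0.544 0.266 0.10 1.426 2
 {"travel":[0.0, 0.0, -0.042],"angular":[0.0, 0.0, -0.001]}
 {"travel":[-0.001, 0.0, -0.042],"angular":[0.0, 0.001, -0.002]}
-> 0.44 0.17 0.17 0.8 5
 {"travel":[0.018, -0.022, -0.014],"angular":[0.0, 0.0, 0.125]}
 {"travel":[0.015, -0.024, -0.014],"angular":[0.0, 0.0, 0.125]}
 {"travel":[0.012, -0.026, -0.014],"angular":[0.0, 0.0, 0.125]}
 {"travel":[0.009, -0.027, -0.014],"angular":[0.0, 0.0, 0.126]}
 {"travel":[0.005, -0.028, -0.014],"angular":[0.0, -0.001, 0.125]}
-> 0.433 -0.1035 0.12 -0.954 13
 {"travel":[-0.014, -0.015, 0.004],"angular":[0.0, 0.0, 0.135]}
 {"travel":[-0.016, -0.013, 0.004],"angular":[0.0, 0.0, 0.135]}
 {"travel":[-0.018, -0.011, 0.004],"angular":[0.0, 0.0, 0.135]}
 {"travel":[-0.019, -0.009, 0.004],"angular":[0.0, 0.0, 0.135]}
 {"travel":[-0.02, -0.006, 0.004],"angular":[0.0, 0.0, 0.135]}
 {"travel":[-0.021, -0.003, 0.004],"angular":[0.0, 0.0, 0.135]}
 {"travel":[-0.021, 0.0, 0.004],"angular":[0.0, 0.0, 0.135]}
 {"travel":[-0.021, 0.003, 0.004],"angular":[0.0, 0.0, 0.135]}
 {"travel":[-0.021, 0.005, 0.004],"angular":[0.0, 0.0, 0.135]}
 {"travel":[-0.019, 0.008, 0.003],"angular":[0.0, 0.0, 0.135]}
 {"travel":[-0.018, 0.011, 0.004],"angular":[0.0, 0.0, 0.135]}
 {"travel":[-0.017, 0.013, 0.003],"angular":[0.0, 0.0, 0.135]}
 {"travel":[-0.015, 0.015, 0.004],"angular":[0.0, 0.0, 0.134]}
```

>>> {"method": "servo_tool", "body": {"series": [{"travel": [0, 0, -0.042], "angular": [0, 0, 0]}, {"travel": [0, 0, -0.042], "angular": [0, 0, 0]}, {"travel": [0.018, -0.022, -0.014], "angular": [0, 0, 0.125]}, {"travel": [0.015, -0.024, -0.014], "angular": [0, 0, 0.125]}, {"travel": [0.012, -0.026, -0.014], "angular": [0, 0, 0.125]}]}}

```text
time: 13.15
position: [0.4796, 0.2079, 0.1424]
tool_rot: [0.819, 3.032, 0.001]
ft_force: [-0.8, -0.2, 0.2]
grip_width: 0.266
```

>>> {"method": "servo_tool", "body": {"series": [{"travel": [0.009, -0.027, -0.014], "angular": [0, 0, 0.126]}, {"travel": [0.005, -0.028, -0.014], "angular": [0, 0, 0.125]}, {"travel": [-0.014, -0.015, 0.004], "angular": [0, 0, 0.135]}, {"travel": [-0.016, -0.013, 0.004], "angular": [0, 0, 0.135]}, {"travel": [-0.018, -0.011, 0.004], "angular": [0, 0, 0.135]}], "claw": 0.04}}

```text
time: 13.65
position: [0.4366, 0.1074, 0.158]
tool_rot: [1.753, 2.607, 0.002]
ft_force: [0.7, -0.3, -0.9]
grip_width: 0.458
```

>>> {"method": "servo_tool", "body": {"series": [{"travel": [-0.019, -0.009, 0.004], "angular": [0, 0, 0.135]}, {"travel": [-0.02, -0.006, 0.004], "angular": [0, 0, 0.135]}, {"travel": [-0.021, -0.003, 0.004], "angular": [0, 0, 0.135]}, {"travel": [-0.021, 0, 0.004], "angular": [0, 0, 0.135]}, {"travel": [-0.021, 0.003, 0.004], "angular": [0, 0, 0.135]}]}}

```text
time: 14.15
position: [0.434, 0.002, 0.1377]
tool_rot: [2.518, 1.879, 0.001]
ft_force: [0.5, 0.4, -0.6]
grip_width: 0.454
```

>>> {"method": "servo_tool", "body": {"series": [{"travel": [-0.021, 0.005, 0.004], "angular": [0, 0, 0.135]}, {"travel": [-0.019, 0.008, 0.003], "angular": [0, 0, 0.135]}, {"travel": [-0.018, 0.011, 0.004], "angular": [0, 0, 0.135]}, {"travel": [-0.017, 0.013, 0.003], "angular": [0, 0, 0.135]}, {"travel": [-0.015, 0.015, 0.004], "angular": [0, 0, 0.134]}]}}

```text
time: 14.65
position: [0.431, -0.1039, 0.1198]
tool_rot: [2.997, 0.941, 0.002]
ft_force: [0.3, -0.7, 0.4]
grip_width: 0.459
```

>>> {"method": "servo_tool", "body": {"series": [{"travel": [0, 0, 0], "angular": [0, 0, 0]}, {"travel": [0, 0, 0], "angular": [0, 0, 0]}, {"travel": [0, 0, 0], "angular": [0, 0, 0]}]}}

```text
time: 14.95
position: [0.4312, -0.102, 0.1197]
tool_rot: [-2.993, -0.953, -0.001]
ft_force: [0.4, -0.0, -0.4]
grip_width: 0.459
```

```bash
python3 plan.py "0.433 -0.1035 0.06 -0.954"; python3 -c "
from h import *
save('w6',ctrl.get_image('wrist'));save('t6',ctrl.get_image('top'))
c=cal('wrist')
print(proj(c,[[.433,-.1035,.023],[.433,-.1035,.006]]))"
```

```text
t 14.95 p [ 0.4312 -0.102   0.1197] yaw -0.954 tilt 0.001 f [ 0.4 -0.  -0.4] grip 39.9mm j7 -0.80
-> 0.433 -0.1035 0.06 -0.954 2
 {"travel":[0.0, 0.001, 0.03],"angular":[0.0, 0.0, 0.0]}
 {"travel":[0.001, 0.001, 0.03],"angular":[0.0, -0.001, 0.0]}
[[284.58031841 220.12988547]
 [284.33989239 214.0354867 ]]
```

View pics/w6.png

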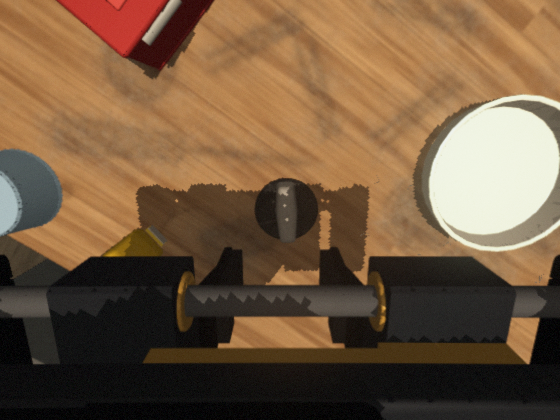

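View pics/t6.png

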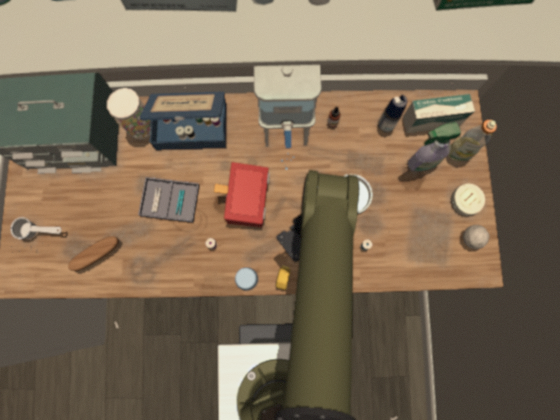

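Both pegs show in their lanes in the top view. The knob's disc centre is at (287,210) in the wrist view, and its bar runs (285,180)–(288,240). I'll check the yellow tape's height, since it's near the gripper body.

```bash
python3 -c "
from h import *
c=cal('wrist');C=cal('top');S=cal('scene')
print('disc',onz(c,[(287,209.5)],.006),'bar',onz(c,[(285.5,183),(288.5,238)],.023))
e=onz(c,[(285.5,183),(288.5,238)],.023);print(np.arctan2(*(e[1]-e[0])[1::-1]),e.mean(0))
print('tape top',onz(C,[(280,270),(289,268),(277,288),(288,289)],.05).round(3))
im=cv2.imread('pics/scene0.png')[235:285,190:270];cv2.imwrite('pics/tp.png',cv2.resize(im,None,fx=8,fy=8))
im=cv2.imread('pics/top0.png')[255:300,230:300];cv2.imwrite('pics/tp2.png',cv2.resize(im,None,fx=8,fy=8))
print('dish c',onz(c,[(500,172)],.004))
"
```

```text
disc [[ 0.43734377 -0.10304508  0.006     ]] bar [[ 0.45675394 -0.08741423  0.023     ]
 [ 0.42298009 -0.11436182  0.023     ]]
-2.4681436837667956 [ 0.43986702 -0.10088802  0.023     ]
tape top [[ 0.341 -0.012  0.05 ]
 [ 0.346 -0.036  0.05 ]
 [ 0.294 -0.003  0.05 ]
 [ 0.291 -0.032  0.05 ]]
dish c [[ 0.55804331 -0.22193923  0.004     ]]
```

View pics/tp.png

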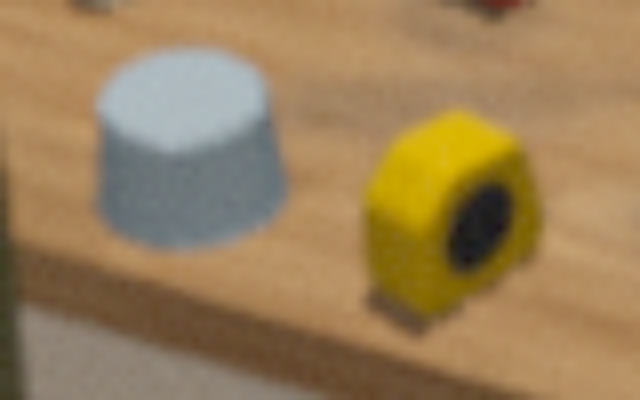

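View pics/tp2.png

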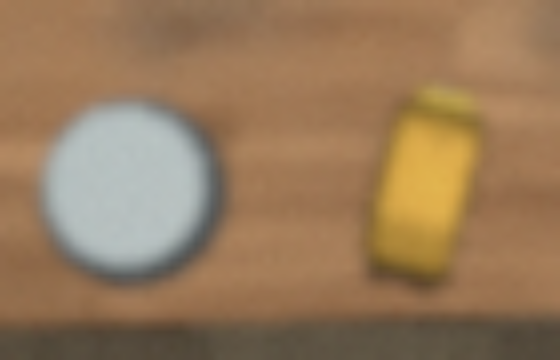

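```bash
python3 plan.py "0.4365 -0.1025 0.065 -0.92" "0.4365 -0.1025 0.030 -0.92"
```

```text
t 15.05 p [ 0.4312 -0.102   0.1197] yaw -0.954 tilt 0.001 f [-0.2  0.1 -0. ] grip 40.2mm j7 -0.80
-> 0.4365 -0.1025 0.065 -0.92 2
 {"travel":[0.002, 0.002, 0.027],"angular":[0.0, 0.0, -0.017]}
 {"travel":[0.002, 0.001, 0.028],"angular":[0.0, -0.001, -0.017]}
-> 0.4365 -0.1025 0.030 -0.92 1
 {"travel":[0.0, 0.0, 0.035],"angular":[0.0, 0.0, 0.0]}
```

>>> {"method": "servo_tool", "body": {"series": [{"travel": [0.002, 0.002, 0.027], "angular": [0, 0, -0.017]}, {"travel": [0.002, 0.001, 0.028], "angular": [0, 0, -0.017]}, {"travel": [0, 0, 0.032], "angular": [0, 0, 0]}, {"travel": [0, 0, 0], "angular": [0, 0, 0]}, {"travel": [0, 0, 0], "angular": [0, 0, 0]}]}}

```text
time: 15.55
position: [0.4358, -0.1028, 0.0328]
tool_rot: [-2.978, -1.001, 0.002]
ft_force: [0.7, 0.5, 1.3]
grip_width: 0.459
```

```bash
python3 plan.py "0.4365 -0.1025 0.020 -0.92";python3 -c "
from h import *
save('w7',ctrl.get_image('wrist'))"
```

```text
t 15.55 p [ 0.4358 -0.1028  0.0328] yaw -0.922 tilt 0.001 f [0.7 0.5 1.3] grip 40.0mm j7 -0.68
-> 0.4365 -0.1025 0.020 -0.92 1
 {"travel":[0.001, 0.0, 0.013],"angular":[0.0, 0.001, -0.002]}
```

View pics/w7.png

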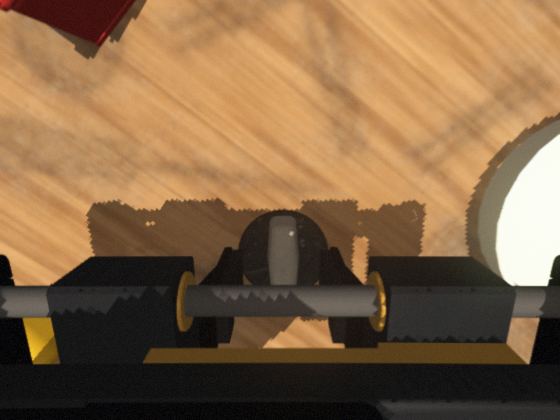

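```bash
python3 -c "
from h import *
c=cal('wrist');s=ctrl.get_state();p=s['position']
print(proj(c,[[p[0],p[1],.023],[p[0],p[1],.006]]), 'bar mid ',onz(c,[(283,253)],.023), onz(c,[(281.5,252)],.006))"
```

```text
[[282.08197995 269.63526226]
 [281.92370044 256.6775076 ]] bar mid  [[ 0.44450196 -0.0977825   0.023     ]] [[ 0.43897296 -0.10108965  0.006     ]]
```

>>> {"method": "servo_tool", "body": {"series": [{"travel": [0.004, 0, 0.012], "angular": [0, 0, 0]}, {"travel": [0, 0, 0], "angular": [0, 0, 0]}, {"travel": [0, 0, 0], "angular": [0, 0, 0]}]}}

```text
time: 15.9
position: [0.4394, -0.1006, 0.0208]
tool_rot: [2.978, 1.0, 0.001]
ft_force: [0.5, -0.2, 0.4]
grip_width: 0.461
```

>>> {"method": "servo_tool", "body": {"series": [{"travel": [0, 0, 0], "angular": [0, 0, 0]}, {"travel": [0, 0, 0], "angular": [0, 0, 0]}, {"travel": [0, 0, 0], "angular": [0, 0, 0]}, {"travel": [0, 0, 0], "angular": [0, 0, 0]}], "claw": 0}}

```text
time: 16.3
position: [0.4392, -0.1008, 0.0207]
tool_rot: [2.978, 1.0, 0.001]
ft_force: [-0.5, -0.1, -0.6]
grip_width: 0.185
```

```bash
python3 plan.py "0.438 -0.101 0.09 -0.92" "0.55 -0.219 0.09 -0.92" "0.55 -0.219 0.035 -0.92"
```

```text
t 16.30 p [ 0.4392 -0.1008  0.0207] yaw -0.923 tilt 0.000 f [-0.5 -0.1 -0.6] grip 16.1mm j7 -0.67
-> 0.438 -0.101 0.09 -0.92 2
 {"travel":[-0.001, 0.0, -0.035],"angular":[0.0, 0.0, -0.002]}
 {"travel":[0.0, -0.001, -0.034],"angular":[0.0, 0.0, -0.001]}
-> 0.55 -0.219 0.09 -0.92 4
 {"travel":[0.004, 0.041, 0.0],"angular":[0.0, 0.0, 0.0]}
 {"travel":[0.005, 0.04, 0.0],"angular":[0.0, 0.0, 0.0]}
 {"travel":[0.004, 0.041, 0.0],"angular":[0.0, 0.0, 0.0]}
 {"travel":[0.005, 0.04, 0.0],"angular":[0.0, 0.0, 0.0]}
-> 0.55 -0.219 0.035 -0.92 2
 {"travel":[0.0, 0.0, 0.027],"angular":[0.0, 0.0, 0.0]}
 {"travel":[0.0, 0.0, 0.028],"angular":[0.0, 0.0, 0.0]}
```

>>> {"method": "servo_tool", "body": {"series": [{"travel": [0, 0, -0.034], "angular": [0, 0, 0]}, {"travel": [0, 0, -0.034], "angular": [0, 0, 0]}, {"travel": [0.004, 0.04, 0], "angular": [0, 0, 0]}, {"travel": [0.004, 0.04, 0], "angular": [0, 0, 0]}, {"travel": [0.004, 0.041, 0], "angular": [0, 0, 0]}]}}

```text
time: 16.8
position: [0.5232, -0.1904, 0.0894]
tool_rot: [-2.977, -1.002, -0.004]
ft_force: [0.3, -0.2, -0.1]
grip_width: 0.177
```

>>> {"method": "servo_tool", "body": {"series": [{"travel": [0.005, 0.041, 0], "angular": [0, 0, 0]}, {"travel": [0, 0, 0], "angular": [0, 0, 0]}, {"travel": [0, 0, 0], "angular": [0, 0, 0]}, {"travel": [0, 0, 0], "angular": [0, 0, 0]}]}}

```text
time: 17.2
position: [0.5496, -0.2186, 0.0881]
tool_rot: [-2.976, -1.0, 0.001]
ft_force: [0.1, 0.4, 0.5]
grip_width: 0.175
```

```bash
python3 plan.py "0.55 -0.219 0.03 -0.92";python3 -c "
from h import *
save('w8',ctrl.get_image('wrist'))
c=cal('wrist');print(proj(c,[[.55,-.219,.024]]))"
```

```text
t 17.20 p [ 0.5496 -0.2186  0.0881] yaw -0.922 tilt 0.002 f [0.1 0.4 0.5] grip 15.2mm j7 -0.40
-> 0.55 -0.219 0.03 -0.92 2
 {"travel":[0.0, 0.0, 0.029],"angular":[-0.001, 0.0, -0.001]}
 {"travel":[0.0, 0.001, 0.029],"angular":[-0.001, 0.0, -0.001]}
[[282.83897809 235.29098034]]
```

View pics/w8.png

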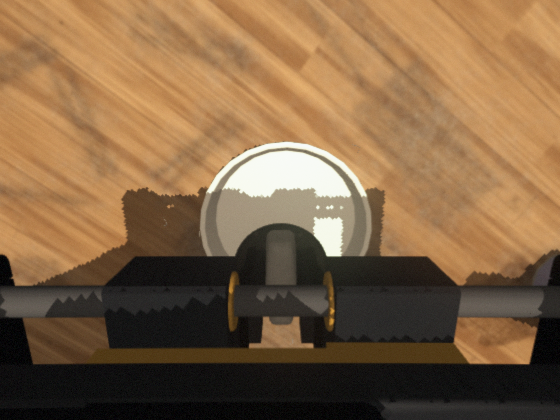

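The knob (disc around (281,265)) is above the dish, whose rim spans columns 200–371 with its top at row 142. Nudging 4 mm along tool x and lowering.

>>> {"method": "servo_tool", "body": {"series": [{"travel": [0.004, 0.001, 0.029], "angular": [0, 0, 0]}, {"travel": [0, 0, 0.027], "angular": [0, 0, 0]}, {"travel": [0, 0, 0], "angular": [0, 0, 0]}, {"travel": [0, 0, 0], "angular": [0, 0, 0]}]}}

```text
time: 17.65
position: [0.5539, -0.2173, 0.033]
tool_rot: [-2.977, -1.001, 0.0]
ft_force: [0.3, -0.1, 0.1]
grip_width: 0.178
```

>>> {"method": "servo_tool", "body": {"series": [{"travel": [0, 0, 0.005], "angular": [0, 0, 0]}, {"travel": [0, 0, 0.002], "angular": [0, 0, 0]}, {"travel": [0, 0, 0], "angular": [0, 0, 0]}]}}

```text
time: 17.95
position: [0.5545, -0.2181, 0.0261]
tool_rot: [2.978, 1.0, 0.001]
ft_force: [-0.1, 0.4, -0.4]
grip_width: 0.18
```

>>> {"method": "servo_tool", "body": {"series": [{"travel": [0, 0, 0.002], "angular": [0, 0, 0]}, {"travel": [0, 0, 0], "angular": [0, 0, 0]}]}}

```text
time: 18.15
position: [0.5548, -0.2183, 0.0247]
tool_rot: [2.978, 1.0, 0.002]
ft_force: [-1.3, 0.7, 5.1]
grip_width: 0.177
```

>>> {"method": "servo_tool", "body": {"series": [{"travel": [0, 0, 0], "angular": [0, 0, 0]}, {"travel": [0, 0, 0], "angular": [0, 0, 0]}, {"travel": [0, 0, -0.03], "angular": [0, 0, 0]}, {"travel": [0, 0, -0.045], "angular": [0, 0, 0]}, {"travel": [0, 0, -0.045], "angular": [0, 0, 0]}], "claw": 0.035}}

```text
time: 18.65
position: [0.5535, -0.2179, 0.1441]
tool_rot: [-2.978, -0.999, 0.003]
ft_force: [2.1, -0.8, 0.2]
grip_width: 0.395
```

```bash
python3 plan.py v49 "0.50 -0.1 0.20 -0.5" "0.5595 0.145 0.16 -0.12";python3 -c "
from h import *
save('w9',ctrl.get_image('wrist'))"
```

```text
t 18.65 p [ 0.5535 -0.2179  0.1441] yaw -0.923 tilt 0.002 f [ 2.1 -0.8  0.2] grip 34.3mm j7 -0.43
-> 0.50 -0.1 0.20 -0.5 3
 {"travel":[0.009, -0.042, -0.019],"angular":[-0.001, 0.0, -0.141]}
 {"travel":[0.016, -0.04, -0.018],"angular":[0.0, 0.001, -0.141]}
 {"travel":[0.021, -0.038, -0.019],"angular":[-0.001, 0.0, -0.141]}
-> 0.5595 0.145 0.16 -0.12 6
 {"travel":[0.041, -0.011, 0.007],"angular":[0.0, 0.0, -0.063]}
 {"travel":[0.041, -0.008, 0.007],"angular":[0.0, 0.0, -0.063]}
 {"travel":[0.042, -0.006, 0.007],"angular":[0.0, 0.0, -0.064]}
 {"travel":[0.042, -0.003, 0.006],"angular":[0.0, 0.0, -0.063]}
 {"travel":[0.042, -0.001, 0.007],"angular":[0.0, 0.0, -0.064]}
 {"travel":[0.041, 0.002, 0.006],"angular":[0.0, 0.0, -0.063]}
```

View pics/w9.png

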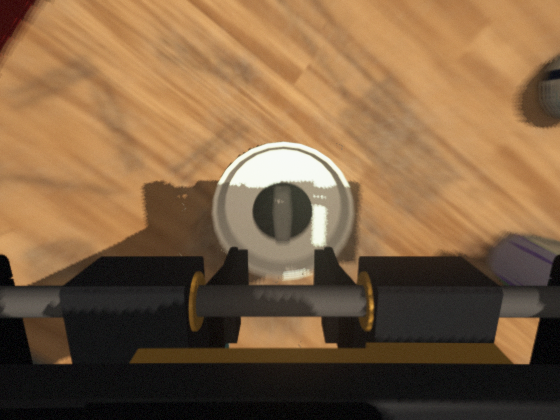

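Knob lies in the dish, grip up, disc at (282,210) inside the rim. Now to the lid tab.

>>> {"method": "servo_tool", "body": {"series": [{"travel": [0.009, -0.042, -0.019], "angular": [0, 0, -0.141]}, {"travel": [0.016, -0.04, -0.018], "angular": [0, 0, -0.141]}, {"travel": [0.021, -0.038, -0.019], "angular": [0, 0, -0.141]}, {"travel": [0.041, -0.011, 0.007], "angular": [0, 0, -0.063]}, {"travel": [0.041, -0.008, 0.007], "angular": [0, 0, -0.063]}], "claw": 0.05}}

```text
time: 19.2
position: [0.5216, -0.0167, 0.1868]
tool_rot: [2.593, 1.772, 0.007]
ft_force: [0.3, -0.8, -0.1]
grip_width: 0.568
```

>>> {"method": "servo_tool", "body": {"series": [{"travel": [0.042, -0.006, 0.007], "angular": [0, 0, -0.064]}, {"travel": [0.042, -0.003, 0.006], "angular": [0, 0, -0.063]}, {"travel": [0.042, -0.001, 0.007], "angular": [0, 0, -0.064]}, {"travel": [0.041, 0.002, 0.006], "angular": [0, 0, -0.063]}, {"travel": [0, 0, 0], "angular": [0, 0, 0]}]}}

```text
time: 19.7
position: [0.5587, 0.1527, 0.1578]
tool_rot: [-2.337, -2.095, -0.001]
ft_force: [-1.0, 0.8, 0.1]
grip_width: 0.574
```

>>> {"method": "servo_tool", "body": {"series": [{"travel": [0, 0, 0], "angular": [0, 0, 0]}, {"travel": [0, 0, 0], "angular": [0, 0, 0]}]}}

```text
time: 19.9
position: [0.5597, 0.1433, 0.1595]
tool_rot: [2.352, 2.081, -0.001]
ft_force: [0.4, -0.6, 0.4]
grip_width: 0.576
```

```bash
python3 plan.py "0.5595 0.143 0.087 -0.12";python3 -c "
from h import *
c=cal('wrist');print(proj(c,[[.5595,.143,.087],[.561,.160,.090]]))
save('w10',ctrl.get_image('wrist'))
save('t10',ctrl.get_image('top'))
"
```

```text
t 19.90 p [0.5597 0.1433 0.1595] yaw -0.122 tilt 0.001 f [ 0.4 -0.6  0.4] grip 50.1mm j7 -0.35
-> 0.5595 0.143 0.087 -0.12 2
 {"travel":[0.0, 0.0, 0.036],"angular":[0.0, 0.0, -0.001]}
 {"travel":[0.0, 0.0, 0.036],"angular":[0.0, 0.001, -0.001]}
[[280.18070351 231.67375261]
 [279.2818747  209.07732075]]
```

View pics/w10.png

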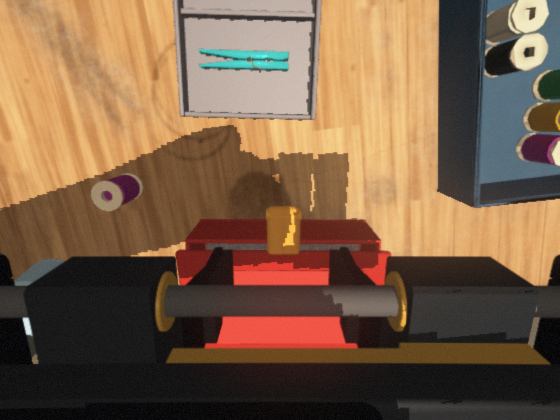

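View pics/t10.png

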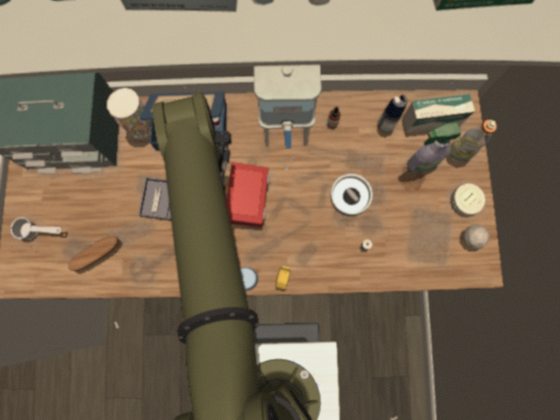

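Tab is at (283,230) in the wrist view, its end at row 207, as predicted. Lowering over it.

```bash
python3 -c "
from h import *
c=cal('wrist');print('tin corner',onz(c,[(440,190),(475,203)],.07), onz(c,[(475,203)],0.0));
print('tab end',onz(c,[(267,208),(300,208)],.087),'lid edge',onz(c,[(177,252),(388,252)],.079))
"
```

```text
tin corner [[0.67706024 0.15417394 0.07      ]
 [0.70213759 0.14131975 0.07      ]] [[0.74096138 0.11883429 0.        ]]
tab end [[0.55284333 0.16068188 0.087     ]
 [0.57516319 0.15790541 0.087     ]] lid edge [[0.48247189 0.13372837 0.079     ]
 [0.63565596 0.1146634  0.079     ]]
```

>>> {"method": "servo_tool", "body": {"series": [{"travel": [0.001, 0.002, 0.03], "angular": [0, 0, 0]}, {"travel": [0, 0, 0.03], "angular": [0, 0, 0]}, {"travel": [0, 0, 0], "angular": [0, 0, 0]}, {"travel": [0, 0, 0], "angular": [0, 0, 0]}]}}

```text
time: 20.4
position: [0.5618, 0.1446, 0.1]
tool_rot: [2.352, 2.082, -0.001]
ft_force: [0.9, 0.1, 0.3]
grip_width: 0.574
```

```bash
python3 plan.py "0.561 0.144 0.087 -0.12";python3 -c "
from h import *
save('w11',ctrl.get_image('wrist'))
save('s11',ctrl.get_image('scene'))
"
```

```text
t 20.40 p [0.5618 0.1446 0.1   ] yaw -0.122 tilt 0.000 f [0.9 0.1 0.3] grip 50.0mm j7 -0.34
-> 0.561 0.144 0.087 -0.12 1
 {"travel":[-0.001, -0.001, 0.013],"angular":[0.0, 0.0, -0.002]}
```

View pics/w11.png

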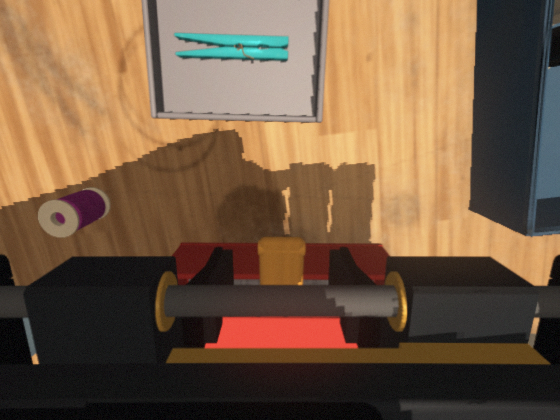

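View pics/s11.png

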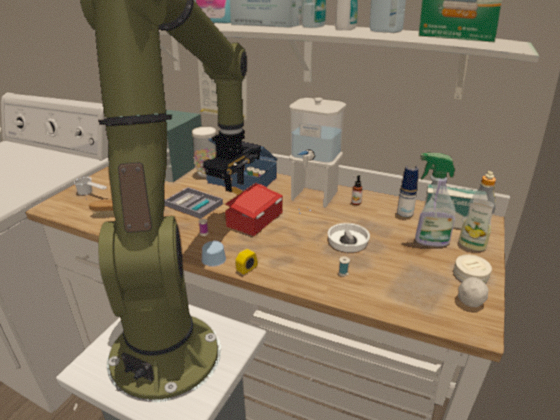

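>>> {"method": "servo_tool", "body": {"series": [{"travel": [0, 0, 0.013], "angular": [0, 0, 0]}, {"travel": [0, 0, 0], "angular": [0, 0, 0]}, {"travel": [0, 0, 0], "angular": [0, 0, 0]}]}}

```text
time: 20.8
position: [0.5615, 0.1456, 0.0864]
tool_rot: [-2.35, -2.084, 0.001]
ft_force: [0.3, 1.2, -0.3]
grip_width: 0.572
```

>>> {"method": "servo_tool", "body": {"series": [{"travel": [0, 0, 0], "angular": [0, 0, 0]}, {"travel": [0, 0, 0], "angular": [0, 0, 0]}, {"travel": [0, 0, 0], "angular": [0, 0, 0]}, {"travel": [0, 0, 0], "angular": [0, 0, 0]}, {"travel": [0, 0, 0], "angular": [0, 0, 0]}], "claw": 0, "squeeze": 12}}

```text
time: 21.3
position: [0.5619, 0.1456, 0.0867]
tool_rot: [2.351, 2.084, 0.001]
ft_force: [-0.0, -0.1, 0.6]
grip_width: 0.276
```

```bash
cat > arc.py <<'E'
from h import *
s=ctrl.get_state();p=s['position'];a=-.12
u=np.array([-np.sin(a),np.cos(a),0])  # outward (-x case)
c=np.array([.551,.0735,0]);h=c-.052*u;h[2]=.0565
d=p-h;r=np.hypot(d@u,d[2]);th=np.arctan2(d[2],d@u)
print('t',s['time'],'p',p.round(4),'r',r,'th-bearing',th,'f',s['ft_force'].round(1),'grip',s['grip_width']*87)
import sys
for T in map(float,sys.argv[1:]):
    n=int(np.ceil(abs(T-th)*r/.02))
    for t in np.linspace(th,T,n+1)[1:]:
        q=h+r*(np.cos(t)*u+np.sin(t)*np.array([0,0,1]));q+= (d@np.array([np.cos(a),np.sin(a),0]))*np.array([np.cos(a),np.sin(a),0])
        R=cv2.Rodrigues(s['tool_rot'])[0];print(np.round(t,2),q.round(4),'travel',(R.T@(q-p)).round(3));p=q
    th=T
E
python3 arc.py 1.5
```

```text
t 21.3 p [0.5619 0.1456 0.0867] r 0.1285344533320064 th-bearing 0.2373304412156402 f [-0.  -0.1  0.6] grip 24.045831643860765
0.38 [0.5612 0.1402 0.1039] travel [-0.005  0.    -0.017]
0.52 [0.5603 0.1325 0.1201] travel [-0.008  0.    -0.016]
0.66 [0.5591 0.1226 0.1351] travel [-0.01   0.    -0.015]
0.8 [0.5577 0.1107 0.1486] travel [-0.012  0.    -0.013]
0.94 [0.556  0.097  0.1602] travel [-0.014  0.    -0.012]
1.08 [0.5542 0.0819 0.1698] travel [-0.015  0.    -0.01 ]
1.22 [0.5522 0.0655 0.1772] travel [-0.016  0.    -0.007]
1.36 [0.5501 0.0484 0.1822] travel [-0.017  0.    -0.005]
1.5 [0.548  0.0306 0.1847] travel [-0.018  0.    -0.003]
```

>>> {"method": "servo_tool", "body": {"series": [{"travel": [-0.005, 0, -0.017], "angular": [0, 0, 0]}, {"travel": [-0.008, 0, -0.016], "angular": [0, 0, 0]}, {"travel": [-0.01, 0, -0.015], "angular": [0, 0, 0]}, {"travel": [-0.012, 0, -0.013], "angular": [0, 0, 0]}]}}

```text
time: 21.7
position: [0.5575, 0.1116, 0.1494]
tool_rot: [-2.349, -2.085, -0.003]
ft_force: [-0.3, 4.5, 1.5]
grip_width: 0.274
```

```bash
python3 arc.py 1.5
```

```text
t 21.7 p [0.5575 0.1116 0.1494] r 0.12971427015560955 th-bearing 0.7977766135429472 f [-0.3  4.5  1.5] grip 23.806378874309342
0.94 [0.5559 0.0978 0.1611] travel [-0.014 -0.    -0.012]
1.08 [0.554  0.0825 0.1708] travel [-0.015 -0.    -0.01 ]
1.22 [0.552  0.066  0.1783] travel [-0.017 -0.    -0.007]
1.36 [0.5499 0.0486 0.1833] travel [-0.017 -0.    -0.005]
1.5 [0.5478 0.0308 0.1859] travel [-0.018 -0.    -0.003]
```

>>> {"method": "servo_tool", "body": {"series": [{"travel": [-0.014, 0, -0.012], "angular": [0, 0, 0]}, {"travel": [-0.015, 0, -0.01], "angular": [0, 0, 0]}, {"travel": [-0.017, 0, -0.007], "angular": [0, 0, 0]}, {"travel": [-0.017, 0, -0.005], "angular": [0, 0, 0]}]}}

```text
time: 22.1
position: [0.5494, 0.0476, 0.1835]
tool_rot: [-2.349, -2.084, -0.002]
ft_force: [-2.6, 3.5, 4.4]
grip_width: 0.274
```

```bash
python3 arc.py 1.65; python3 -c "
from h import *
save('s12',ctrl.get_image('scene'))
save('t12',ctrl.get_image('top'))
"
```

```text
t 22.1 p [0.5494 0.0476 0.1835] r 0.12960963736602088 th-bearing 1.3679053409621438 f [-2.6  3.5  4.4] grip 23.878722531119575
1.51 [0.5472 0.0296 0.1859] travel [-0.018 -0.    -0.002]
1.65 [0.5451 0.0115 0.1857] travel [-0.018 -0.     0.   ]
```

View pics/s12.png

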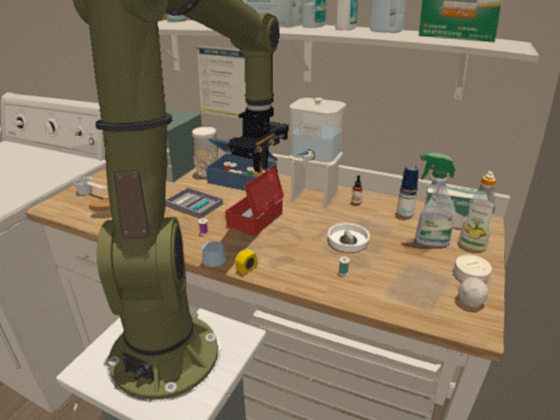

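View pics/t12.png

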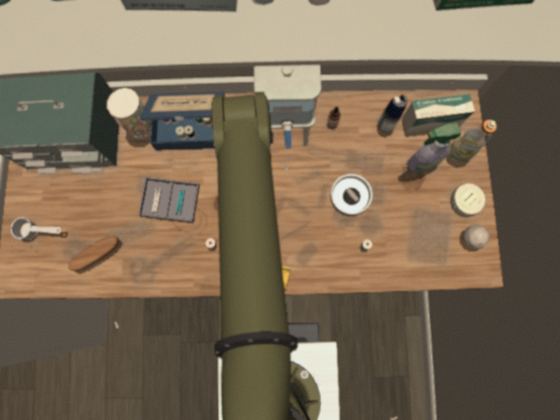

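The lid is following, about 1.35 rad now. A little further.

>>> {"method": "servo_tool", "body": {"series": [{"travel": [-0.018, 0, -0.002], "angular": [0, 0, 0]}, {"travel": [-0.006, 0, 0], "angular": [0, 0, 0]}, {"travel": [0, 0, 0], "angular": [0, 0, 0]}, {"travel": [0, 0, 0], "angular": [0, 0, 0]}]}}

```text
time: 22.6
position: [0.5461, 0.0216, 0.1856]
tool_rot: [-2.353, -2.081, 0.002]
ft_force: [-5.7, 0.8, 10.7]
grip_width: 0.276
```

```bash
python3 arc.py 1.65; python3 -c "
from h import *
save('s13',ctrl.get_image('scene'))
import cv2
im=cv2.imread('pics/s13.png')[100:250,190:390];cv2.imwrite('pics/s13z.png',cv2.resize(im,None,fx=4,fy=4))
"
```

```text
t 22.6 p [0.5461 0.0216 0.1856] r 0.12909137210886257 th-bearing 1.5715578763988831 f [-5.7  0.8 10.7] grip 23.97006064097402
1.65 [0.5449 0.0116 0.1852] travel [-0.01  0.    0.  ]
```

View pics/s13z.png

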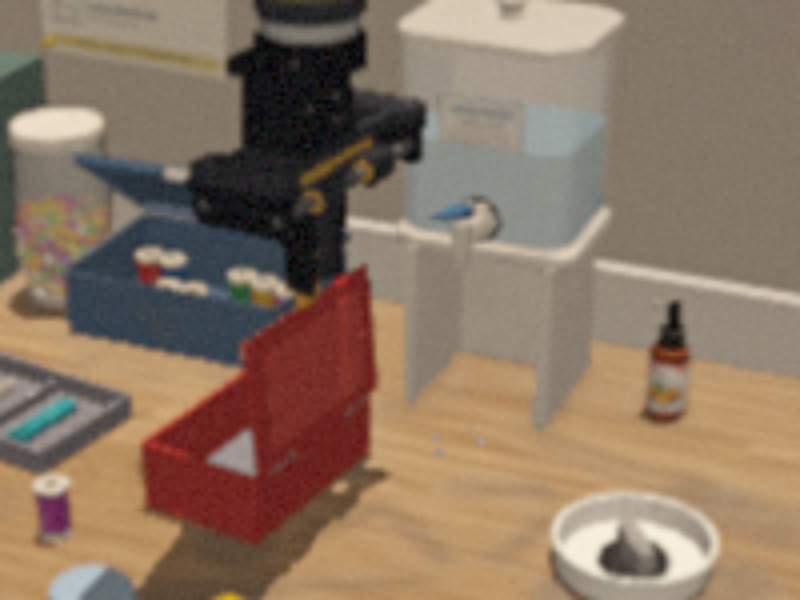

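Lid upright. Releasing and lifting clear.

>>> {"method": "servo_tool", "body": {"series": [{"travel": [0, 0, 0], "angular": [0, 0, 0]}, {"travel": [0, 0, 0], "angular": [0, 0, 0]}, {"travel": [0, 0, -0.03], "angular": [0, 0, 0]}, {"travel": [0, 0, -0.03], "angular": [0, 0, 0]}], "claw": 0.045}}

```text
time: 23.05
position: [0.5459, 0.0227, 0.2429]
tool_rot: [-2.352, -2.082, 0.006]
ft_force: [1.7, -0.2, -0.1]
grip_width: 0.492
```

```bash
python3 plan.py v49 "0.45 0.14 0.24 -0.12" "0.42 0.175 0.13 -0.12"; python3 -c "
from h import *
save('s14',ctrl.get_image('scene'))
import cv2
im=cv2.imread('pics/s14.png')[100:250,190:390];cv2.imwrite('pics/s14z.png',cv2.resize(im,None,fx=4,fy=4))
"
```

```text
t 23.05 p [0.5459 0.0227 0.2429] yaw -0.121 tilt 0.004 f [ 1.7 -0.2 -0.1] grip 42.8mm j7 -0.18
-> 0.45 0.14 0.24 -0.12 4
 {"travel":[0.026, -0.027, 0.001],"angular":[-0.001, 0.001, 0.0]}
 {"travel":[0.026, -0.027, 0.001],"angular":[-0.001, 0.001, 0.0]}
 {"travel":[0.026, -0.028, 0.0],"angular":[-0.001, 0.0, -0.001]}
 {"travel":[0.027, -0.027, 0.001],"angular":[0.0, 0.001, 0.0]}
-> 0.42 0.175 0.13 -0.12 3
 {"travel":[0.01, -0.011, 0.037],"angular":[0.0, 0.0, 0.0]}
 {"travel":[0.01, -0.012, 0.036],"angular":[0.0, 0.0, 0.0]}
 {"travel":[0.011, -0.011, 0.037],"angular":[0.0, 0.0, 0.0]}
```

View pics/s14z.png

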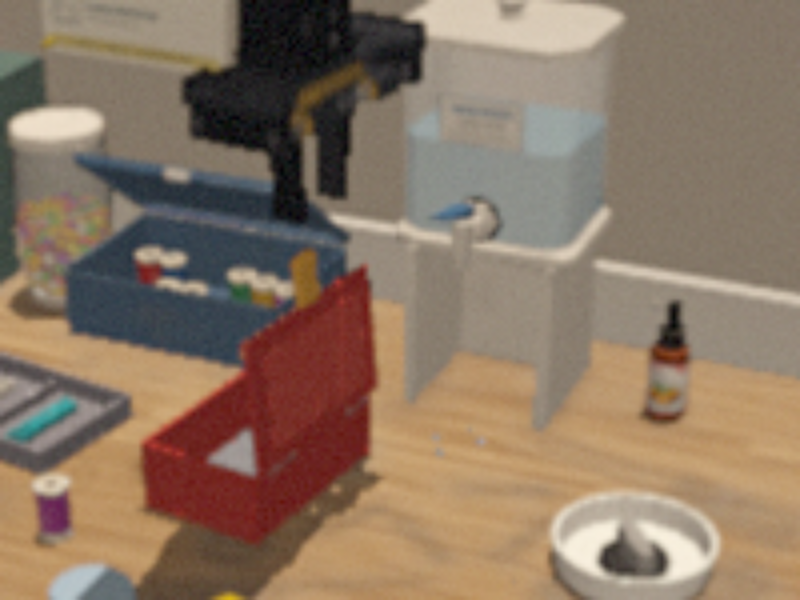

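>>> {"method": "servo_tool", "body": {"series": [{"travel": [0.026, -0.027, 0], "angular": [0, 0, 0]}, {"travel": [0.026, -0.027, 0], "angular": [0, 0, 0]}, {"travel": [0.026, -0.028, 0], "angular": [0, 0, 0]}, {"travel": [0.027, -0.027, 0], "angular": [0, 0, 0]}, {"travel": [0.01, -0.011, 0.037], "angular": [0, 0, 0]}]}}

```text
time: 23.6
position: [0.4428, 0.1565, 0.2101]
tool_rot: [2.345, 2.088, 0.014]
ft_force: [1.0, -0.1, 0.6]
grip_width: 0.52
```

>>> {"method": "servo_tool", "body": {"series": [{"travel": [0.01, -0.012, 0.036], "angular": [0, 0, 0]}, {"travel": [0.011, -0.011, 0.037], "angular": [0, 0, 0]}, {"travel": [0, 0, 0], "angular": [0, 0, 0]}, {"travel": [0, 0, 0], "angular": [0, 0, 0]}, {"travel": [0, 0, 0], "angular": [0, 0, 0]}]}}

```text
time: 24.1
position: [0.4236, 0.1761, 0.1356]
tool_rot: [2.351, 2.081, 0.005]
ft_force: [0.9, 0.2, 0.5]
grip_width: 0.517
```

```bash
python3 plan.py "0.42 0.175 0.07 -0.12"; python3 -c "
from h import *
c=cal('wrist');print(proj(c,[[.42,.175,.043],[.42,.175,0]]))
save('w15',ctrl.get_image('wrist'))
"
```

```text
t 24.10 p [0.4236 0.1761 0.1356] yaw -0.122 tilt 0.004 f [0.9 0.2 0.5] grip 44.9mm j7 -0.58
-> 0.42 0.175 0.07 -0.12 2
 {"travel":[-0.001, -0.002, 0.033],"angular":[0.002, -0.001, -0.001]}
 {"travel":[-0.001, -0.002, 0.033],"angular":[0.001, 0.0, -0.001]}
[[275.54213845 224.67870621]
 [276.10167409 209.78864154]]
```

View pics/w15.png

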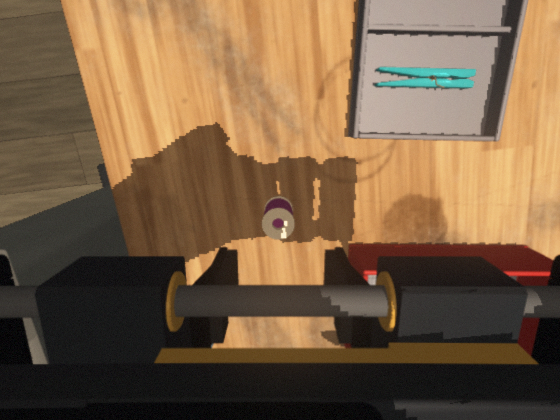

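>>> {"method": "servo_tool", "body": {"series": [{"travel": [0, -0.001, 0.04], "angular": [0, 0, 0]}, {"travel": [0, 0, 0.04], "angular": [0, 0, 0]}, {"travel": [0, 0, 0.03], "angular": [0, 0, 0]}, {"travel": [0, 0, 0], "angular": [0, 0, 0]}, {"travel": [0, 0, 0], "angular": [0, 0, 0]}]}}

```text
time: 24.65
position: [0.4219, 0.1767, 0.025]
tool_rot: [2.351, 2.083, 0.002]
ft_force: [0.4, 0.8, 0.5]
grip_width: 0.521
```

```bash
python3 plan.py "0.422 0.175 0.02 -0.12"; python3 -c "
from h import *
save('w16',ctrl.get_image('wrist'))
"
```

```text
t 24.65 p [0.4219 0.1767 0.025 ] yaw -0.121 tilt 0.002 f [0.4 0.8 0.5] grip 45.4mm j7 -0.54
-> 0.422 0.175 0.02 -0.12 1
 {"travel":[-0.002, 0.0, 0.005],"angular":[0.002, -0.001, -0.001]}
```

View pics/w16.png

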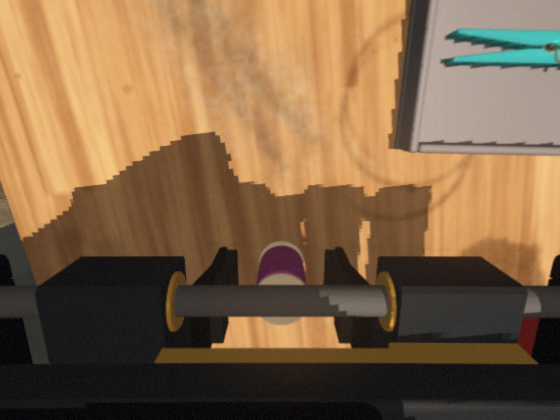

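>>> {"method": "servo_tool", "body": {"series": [{"travel": [-0.002, 0, 0.005], "angular": [0, 0, 0]}, {"travel": [0, 0, 0], "angular": [0, 0, 0]}, {"travel": [0, 0, 0], "angular": [0, 0, 0]}]}}

```text
time: 25.0
position: [0.4207, 0.1749, 0.0194]
tool_rot: [2.351, 2.084, 0.002]
ft_force: [-0.9, 0.1, -0.3]
grip_width: 0.517
```

>>> {"method": "servo_tool", "body": {"series": [{"travel": [0, 0, 0], "angular": [0, 0, 0]}, {"travel": [0, 0, 0], "angular": [0, 0, 0]}, {"travel": [0, 0, 0], "angular": [0, 0, 0]}, {"travel": [0, 0, 0], "angular": [0, 0, 0]}, {"travel": [0, 0, 0], "angular": [0, 0, 0]}], "claw": 0, "squeeze": 15}}

```text
time: 25.5
position: [0.4202, 0.1748, 0.0186]
tool_rot: [-2.351, -2.084, -0.0]
ft_force: [0.4, 0.4, 1.4]
grip_width: 0.281
```

```bash
python3 plan.py "0.422 0.175 0.12 -0.12" "0.5776 0.0854 0.12 -0.12"  "0.5776 0.0854 0.05 -0.12"
```

```text
t 25.50 p [0.4202 0.1748 0.0186] yaw -0.120 tilt 0.000 f [0.4 0.4 1.4] grip 24.5mm j7 -0.53
-> 0.422 0.175 0.12 -0.12 3
 {"travel":[0.0, 0.001, -0.034],"angular":[0.0, 0.0, 0.0]}
 {"travel":[0.0, 0.0, -0.034],"angular":[0.0, 0.0, 0.0]}
 {"travel":[0.0, 0.001, -0.033],"angular":[0.0, 0.0, 0.0]}
-> 0.5776 0.0854 0.12 -0.12 4
 {"travel":[-0.017, 0.041, 0.0],"angular":[0.0, 0.0, 0.0]}
 {"travel":[-0.018, 0.041, 0.0],"angular":[0.0, 0.0, 0.0]}
 {"travel":[-0.017, 0.041, 0.0],"angular":[0.0, 0.0, 0.0]}
 {"travel":[-0.018, 0.042, 0.0],"angular":[0.0, 0.0, 0.0]}
-> 0.5776 0.0854 0.05 -0.12 2
 {"travel":[0.0, 0.0, 0.035],"angular":[0.0, 0.0, 0.0]}
 {"travel":[0.0, 0.0, 0.035],"angular":[0.0, 0.0, 0.0]}
```

>>> {"method": "servo_tool", "body": {"series": [{"travel": [0, 0, -0.034], "angular": [0, 0, 0]}, {"travel": [0, 0, -0.034], "angular": [0, 0, 0]}, {"travel": [0, 0, -0.033], "angular": [0, 0, 0]}, {"travel": [-0.017, 0.042, 0], "angular": [0, 0, 0]}, {"travel": [-0.018, 0.042, 0], "angular": [0, 0, 0]}]}}

```text
time: 26.0
position: [0.5008, 0.1311, 0.1215]
tool_rot: [2.346, 2.088, 0.007]
ft_force: [0.2, 0.4, -0.8]
grip_width: 0.278
```

>>> {"method": "servo_tool", "body": {"series": [{"travel": [-0.017, 0.041, 0], "angular": [0, 0, 0]}, {"travel": [-0.018, 0.042, 0], "angular": [0, 0, 0]}, {"travel": [0, 0, 0], "angular": [0, 0, 0]}, {"travel": [0, 0, 0], "angular": [0, 0, 0]}, {"travel": [0, 0, 0], "angular": [0, 0, 0]}]}}

```text
time: 26.5
position: [0.5765, 0.0863, 0.1191]
tool_rot: [-2.348, -2.085, 0.001]
ft_force: [-0.6, 0.7, 0.4]
grip_width: 0.277
```

```bash
python3 plan.py "0.5776 0.0854 0.03 -0.12"; python3 -c "
from h import *
save('w17',ctrl.get_image('wrist'))
"
```

```text
t 26.50 p [0.5765 0.0863 0.1191] yaw -0.119 tilt 0.002 f [-0.6  0.7  0.4] grip 24.1mm j7 -0.23
-> 0.5776 0.0854 0.03 -0.12 2
 {"travel":[0.0, 0.001, 0.045],"angular":[-0.001, 0.0, 0.001]}
 {"travel":[-0.001, 0.0, 0.044],"angular":[-0.001, 0.0, 0.0]}
```

View pics/w17.png

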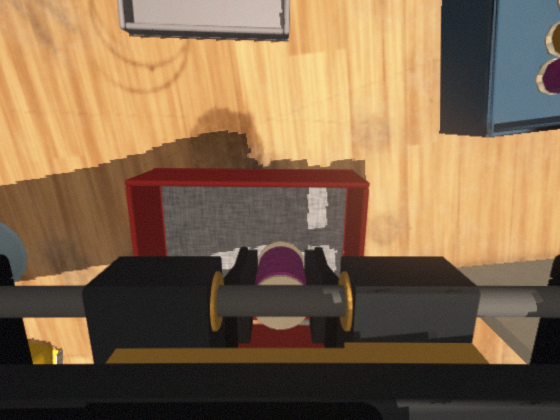

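Spool is held over the case; rim corners are at (128,183) and (368,183). I'll use them to check the case pose.

```bash
python3 -c "
from h import *
c=cal('wrist');e=onz(c,[(128,183),(368,183)],.056);e2=onz(c,[(153,170.5),(352,170)],.056);print(e,np.linalg.norm(e[1]-e[0]),e2,np.linalg.norm(e2[1]-e2[0]),np.arctan2(*(e2[1]-e2[0])[1::-1]))
a=-.12;u=np.array([-np.sin(a),np.cos(a),0]);m=e.mean(0);print('centre',m-.047*u,m-.051*u)
p=ctrl.get_state()['position']
for q in (m-.047*u,np.array([.551,.0735,0])): d=p-q;print('TCP in case x,y',-(d@u),d@[np.cos(a),np.sin(a),0])
"
```

```text
[[0.48414841 0.13353776 0.056     ]
 [0.63609106 0.11547377 0.056     ]] 0.1530126670245809 [[0.50166467 0.13952133 0.056     ]
 [0.62647789 0.12500448 0.056     ]] 0.12565460071859877 -0.11578834684490225
centre [0.55449326 0.07784376 0.056     ] [0.55401441 0.07387252 0.056     ]
TCP in case x,y -0.011325079153101904 0.020724608814183282
TCP in case x,y -0.016055786456170083 0.02367274355840427
```

>>> {"method": "servo_tool", "body": {"series": [{"travel": [0, 0.002, 0.045], "angular": [0, 0, 0]}, {"travel": [0, 0, 0.041], "angular": [0, 0, 0]}, {"travel": [0, 0, 0], "angular": [0, 0, 0]}, {"travel": [0, 0, 0], "angular": [0, 0, 0]}, {"travel": [0, 0, 0], "angular": [0, 0, 0]}]}}

```text
time: 27.05
position: [0.5812, 0.0858, 0.0362]
tool_rot: [2.349, 2.084, 0.006]
ft_force: [0.3, 0.4, -0.3]
grip_width: 0.282
```

>>> {"method": "servo_tool", "body": {"series": [{"travel": [0, -0.001, 0.008], "angular": [0, 0, 0]}, {"travel": [0, 0, 0.004], "angular": [0, 0, 0]}, {"travel": [0, 0, 0], "angular": [0, 0, 0]}, {"travel": [0, 0, 0], "angular": [0, 0, 0]}]}}

```text
time: 27.45
position: [0.5794, 0.0855, 0.0224]
tool_rot: [2.35, 2.084, 0.003]
ft_force: [-0.7, 0.1, 3.6]
grip_width: 0.279
```

>>> {"method": "servo_tool", "body": {"series": [{"travel": [0, 0, 0], "angular": [0, 0, 0]}, {"travel": [0, 0, 0], "angular": [0, 0, 0]}, {"travel": [0, 0, 0], "angular": [0, 0, 0]}, {"travel": [0, 0, -0.02], "angular": [0, 0, 0]}, {"travel": [0, 0, -0.04], "angular": [0, 0, 0]}], "claw": 0.04}}

```text
time: 27.95
position: [0.5755, 0.0846, 0.0787]
tool_rot: [-2.348, -2.082, 0.011]
ft_force: [0.3, 0.0, 0.1]
grip_width: 0.459
```

>>> {"method": "servo_tool", "body": {"series": [{"travel": [0, 0, -0.045], "angular": [0, 0, 0]}, {"travel": [0, 0, -0.045], "angular": [0, 0, 0]}, {"travel": [0, 0, -0.045], "angular": [0, 0, 0]}]}}

```text
time: 28.25
position: [0.5781, 0.0849, 0.2181]
tool_rot: [-2.351, -2.084, 0.001]
ft_force: [0.9, 0.5, -0.1]
grip_width: 0.46
```

```bash
python3 plan.py v49 "0.50 0.05 0.27 -0.3" "0.43 -0.2 0.2 -0.5" "0.407 -0.2495 0.12 -0.5"; python3 -c "
from h import *
save('w18',ctrl.get_image('wrist'))
"
```

```text
t 28.25 p [0.5781 0.0849 0.2181] yaw -0.120 tilt 0.001 f [ 0.9  0.5 -0.1] grip 40.0mm j7 -0.25
-> 0.50 0.05 0.27 -0.3 3
 {"travel":[-0.015, -0.024, -0.017],"angular":[0.0, 0.0, 0.06]}
 {"travel":[-0.016, -0.024, -0.017],"angular":[0.0, 0.0, 0.06]}
 {"travel":[-0.017, -0.023, -0.018],"angular":[0.0, 0.0, 0.06]}
-> 0.43 -0.2 0.2 -0.5 6
 {"travel":[-0.043, 0.001, 0.012],"angular":[0.0, 0.0, 0.033]}
 {"travel":[-0.043, 0.003, 0.012],"angular":[0.0, 0.0, 0.033]}
 {"travel":[-0.043, 0.004, 0.012],"angular":[0.0, 0.0, 0.033]}
 {"travel":[-0.043, 0.006, 0.011],"angular":[0.0, 0.0, 0.034]}
 {"travel":[-0.043, 0.007, 0.012],"angular":[0.0, 0.0, 0.033]}
 {"travel":[-0.043, 0.008, 0.011],"angular":[0.0, 0.0, 0.034]}
-> 0.407 -0.2495 0.12 -0.5 2
 {"travel":[-0.027, 0.002, 0.04],"angular":[0.0, 0.0, 0.0]}
 {"travel":[-0.027, 0.002, 0.04],"angular":[0.0, 0.0, 0.0]}
```

View pics/w18.png

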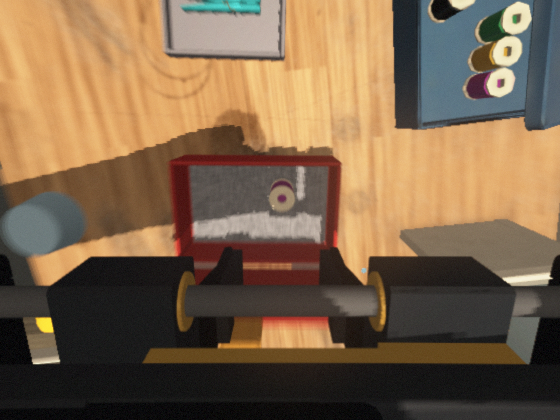

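Purple spool stands upright in the case at (282,197). Now the teal one.

>>> {"method": "servo_tool", "body": {"series": [{"travel": [-0.005, -0.024, -0.027], "angular": [0, 0, 0.06]}, {"travel": [-0.016, -0.024, -0.02], "angular": [0, 0, 0.06]}, {"travel": [-0.027, -0.023, -0.005], "angular": [0, 0, 0.06]}, {"travel": [-0.043, 0.001, 0.01], "angular": [0, 0, 0.033]}, {"travel": [-0.043, 0.003, 0.01], "angular": [0, 0, 0.033]}]}}

```text
time: 28.8
position: [0.4754, -0.0327, 0.2486]
tool_rot: [2.587, 1.781, 0.003]
ft_force: [0.0, -0.6, 0.9]
grip_width: 0.462
```

>>> {"method": "servo_tool", "body": {"series": [{"travel": [-0.043, 0.004, 0.014], "angular": [0, 0, 0.033]}, {"travel": [-0.043, 0.006, 0.014], "angular": [0, 0, 0.034]}, {"travel": [-0.043, 0.007, 0.012], "angular": [0, 0, 0.033]}, {"travel": [-0.043, 0.008, 0.011], "angular": [0, 0, 0.034]}, {"travel": [-0.027, 0.002, 0.04], "angular": [0, 0, 0]}], "claw": 0.045}}

```text
time: 29.3
position: [0.4194, -0.2289, 0.1598]
tool_rot: [2.7, 1.594, 0.009]
ft_force: [0.7, 0.4, -0.3]
grip_width: 0.515
```

>>> {"method": "servo_tool", "body": {"series": [{"travel": [-0.027, 0.002, 0.04], "angular": [0, 0, 0]}, {"travel": [0, 0, 0], "angular": [0, 0, 0]}, {"travel": [0, 0, 0], "angular": [0, 0, 0]}, {"travel": [0, 0, 0], "angular": [0, 0, 0]}]}}

```text
time: 29.7
position: [0.4082, -0.2484, 0.1185]
tool_rot: [2.7, 1.604, 0.002]
ft_force: [0.2, 0.4, -0.0]
grip_width: 0.518
```

```bash
python3 plan.py "0.407 -0.2495 0.06 -0.5"; python3 -c "
from h import *
c=cal('wrist');print(proj(c,[[.407,-.2495,.043]]))
save('w19',ctrl.get_image('wrist'))
"
```

```text
t 29.70 p [ 0.4082 -0.2484  0.1185] yaw -0.499 tilt 0.002 f [ 0.2  0.4 -0. ] grip 45.1mm j7 0.03
-> 0.407 -0.2495 0.06 -0.5 2
 {"travel":[-0.001, 0.0, 0.029],"angular":[0.001, 0.0, 0.001]}
 {"travel":[-0.001, -0.001, 0.029],"angular":[0.001, -0.001, 0.0]}
[[280.08401408 232.07806912]]
```

View pics/w19.png

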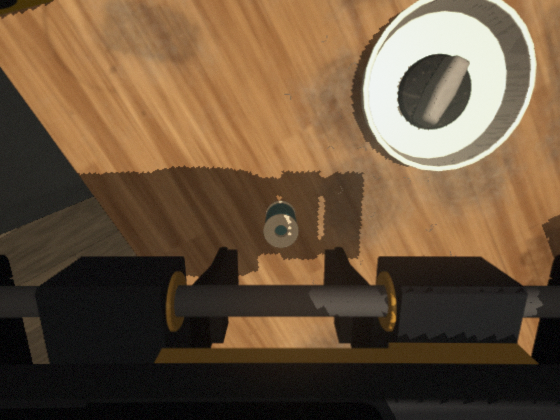

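Teal spool top at (281,231), right where predicted. Descending.

>>> {"method": "servo_tool", "body": {"series": [{"travel": [-0.001, 0, 0.04], "angular": [0, 0, 0]}, {"travel": [0, 0, 0.04], "angular": [0, 0, 0]}, {"travel": [0, 0, 0.014], "angular": [0, 0, 0]}, {"travel": [0, 0, 0], "angular": [0, 0, 0]}, {"travel": [0, 0, 0], "angular": [0, 0, 0]}]}}

```text
time: 30.25
position: [0.4078, -0.2501, 0.025]
tool_rot: [2.7, 1.603, 0.002]
ft_force: [-0.0, 0.1, 1.2]
grip_width: 0.521
```

```bash
python3 plan.py "0.4075 -0.249 0.019 -0.5"; python3 -c "
from h import *
save('w20',ctrl.get_image('wrist'))
"
```

```text
t 30.25 p [ 0.4078 -0.2501  0.025 ] yaw -0.499 tilt 0.002 f [-0.   0.1  1.2] grip 45.4mm j7 0.16
-> 0.4075 -0.249 0.019 -0.5 1
 {"travel":[0.001, -0.001, 0.006],"angular":[0.002, 0.0, 0.001]}
```

View pics/w20.png

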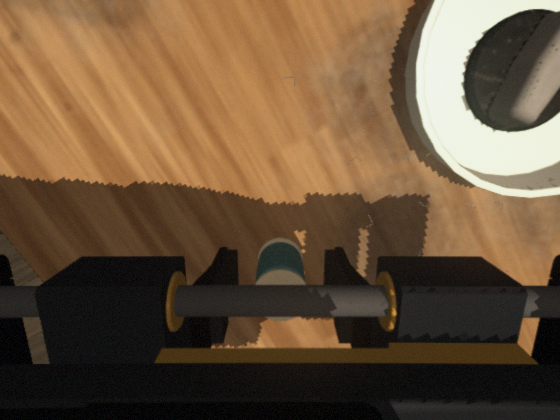

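>>> {"method": "servo_tool", "body": {"series": [{"travel": [0, 0, 0.005], "angular": [0, 0, 0]}, {"travel": [0, 0, 0], "angular": [0, 0, 0]}, {"travel": [0, 0, 0], "angular": [0, 0, 0]}]}}

```text
time: 30.6
position: [0.4068, -0.2499, 0.019]
tool_rot: [2.702, 1.603, 0.001]
ft_force: [0.4, -0.4, 0.5]
grip_width: 0.515
```

>>> {"method": "servo_tool", "body": {"series": [{"travel": [0, 0, 0], "angular": [0, 0, 0]}, {"travel": [0, 0, 0], "angular": [0, 0, 0]}, {"travel": [0, 0, 0], "angular": [0, 0, 0]}, {"travel": [0, 0, 0], "angular": [0, 0, 0]}, {"travel": [0, 0, 0], "angular": [0, 0, 0]}], "claw": 0, "squeeze": 15}}

```text
time: 31.1
position: [0.4065, -0.2499, 0.0186]
tool_rot: [2.702, 1.603, 0.0]
ft_force: [0.4, -0.1, 0.9]
grip_width: 0.28
```

```bash
python3 plan.py v47 "0.408 -0.249 0.10 -0.5" "0.45 -0.11 0.28 -0.4" "0.50 0.1 0.28 -0.12" "0.5214 0.0934 0.13 -0.12"
```

```text
t 31.10 p [ 0.4065 -0.2499  0.0186] yaw -0.500 tilt 0.000 f [ 0.4 -0.1  0.9] grip 24.4mm j7 0.17
-> 0.408 -0.249 0.10 -0.5 2
 {"travel":[0.001, 0.0, -0.041],"angular":[0.0, 0.0, 0.0]}
 {"travel":[0.0, 0.001, -0.04],"angular":[0.0, 0.0, 0.0]}
-> 0.45 -0.11 0.28 -0.4 5
 {"travel":[0.029, -0.006, -0.036],"angular":[0.0, 0.0, -0.02]}
 {"travel":[0.029, -0.005, -0.036],"angular":[0.0, 0.0, -0.02]}
 {"travel":[0.028, -0.005, -0.036],"angular":[0.0, 0.0, -0.02]}
 {"travel":[0.029, -0.004, -0.036],"angular":[0.0, 0.0, -0.02]}
 {"travel":[0.029, -0.004, -0.036],"angular":[0.0, 0.0, -0.02]}
-> 0.50 0.1 0.28 -0.12 5
 {"travel":[0.043, -0.007, 0.0],"angular":[0.0, 0.0, -0.056]}
 {"travel":[0.043, -0.005, 0.0],"angular":[0.0, 0.0, -0.056]}
 {"travel":[0.043, -0.002, 0.0],"angular":[0.0, 0.0, -0.056]}
 {"travel":[0.043, 0.0, 0.0],"angular":[0.0, 0.0, -0.056]}
 {"travel":[0.043, 0.002, 0.0],"angular":[0.0, 0.0, -0.056]}
-> 0.5214 0.0934 0.13 -0.12 4
 {"travel":[-0.001, 0.006, 0.037],"angular":[0.0, 0.0, 0.0]}
 {"travel":[-0.001, 0.005, 0.038],"angular":[0.0, 0.0, 0.0]}
 {"travel":[-0.001, 0.006, 0.037],"angular":[0.0, 0.0, 0.0]}
 {"travel":[-0.001, 0.005, 0.038],"angular":[0.0, 0.0, 0.0]}
```

>>> {"method": "servo_tool", "body": {"series": [{"travel": [0, 0, -0.041], "angular": [0, 0, 0]}, {"travel": [0, 0.001, -0.04], "angular": [0, 0, 0]}, {"travel": [0.029, -0.006, -0.036], "angular": [0, 0, -0.02]}, {"travel": [0.029, -0.005, -0.036], "angular": [0, 0, -0.02]}, {"travel": [0.028, -0.005, -0.036], "angular": [0, 0, -0.02]}]}}

```text
time: 31.6
position: [0.4327, -0.1657, 0.2091]
tool_rot: [2.653, 1.683, 0.001]
ft_force: [1.5, 0.3, -0.5]
grip_width: 0.273
```

>>> {"method": "servo_tool", "body": {"series": [{"travel": [0.029, -0.004, -0.036], "angular": [0, 0, -0.02]}, {"travel": [0.029, -0.004, -0.036], "angular": [0, 0, -0.02]}, {"travel": [0.043, -0.007, 0], "angular": [0, 0, -0.056]}, {"travel": [0.043, -0.005, 0], "angular": [0, 0, -0.056]}, {"travel": [0.043, -0.002, 0], "angular": [0, 0, -0.056]}]}}

```text
time: 32.1
position: [0.4803, 0.0173, 0.2799]
tool_rot: [-2.462, -1.952, -0.002]
ft_force: [0.5, 0.4, -0.6]
grip_width: 0.281
```

>>> {"method": "servo_tool", "body": {"series": [{"travel": [0.043, 0, 0], "angular": [0, 0, -0.056]}, {"travel": [0.043, 0.002, 0], "angular": [0, 0, -0.056]}, {"travel": [0, 0, 0], "angular": [0, 0, 0]}, {"travel": [0, 0, 0], "angular": [0, 0, 0]}]}}

```text
time: 32.5
position: [0.4993, 0.1003, 0.2789]
tool_rot: [2.348, 2.086, -0.003]
ft_force: [-0.7, -0.9, -0.5]
grip_width: 0.281
```

```bash
python3 plan.py v45 "0.5214 0.0934 0.12 -0.12"
```

```text
t 32.50 p [0.4993 0.1003 0.2789] yaw -0.118 tilt 0.002 f [-0.7 -0.9 -0.5] grip 24.5mm j7 -0.37
-> 0.5214 0.0934 0.12 -0.12 4
 {"travel":[-0.001, 0.006, 0.04],"angular":[0.0, 0.0, 0.001]}
 {"travel":[-0.001, 0.006, 0.04],"angular":[0.0, 0.0, 0.0]}
 {"travel":[-0.001, 0.005, 0.039],"angular":[0.0, 0.001, 0.001]}
 {"travel":[-0.001, 0.006, 0.04],"angular":[-0.001, 0.0, 0.0]}
```

>>> {"method": "servo_tool", "body": {"series": [{"travel": [-0.001, 0.006, 0.04], "angular": [0, 0, 0]}, {"travel": [-0.001, 0.006, 0.04], "angular": [0, 0, 0]}, {"travel": [-0.001, 0.005, 0.039], "angular": [0, 0, 0]}, {"travel": [-0.001, 0.006, 0.03], "angular": [0, 0, 0]}, {"travel": [0, 0, 0], "angular": [0, 0, 0]}]}}

```text
time: 33.0
position: [0.519, 0.0898, 0.1266]
tool_rot: [-2.353, -2.078, 0.013]
ft_force: [-0.5, 0.4, -0.0]
grip_width: 0.279
```

>>> {"method": "servo_tool", "body": {"series": [{"travel": [0, 0, 0], "angular": [0, 0, 0]}, {"travel": [0, 0, 0], "angular": [0, 0, 0]}, {"travel": [0, 0, 0], "angular": [0, 0, 0]}]}}

```text
time: 33.3
position: [0.5231, 0.093, 0.1328]
tool_rot: [2.35, 2.083, 0.006]
ft_force: [0.0, -0.2, -0.4]
grip_width: 0.279
```

```bash
python3 plan.py v45 "0.5214 0.0934 0.03 -0.12"; python3 -c "
from h import *
save('w21',ctrl.get_image('wrist'))
"
```

```text
t 33.30 p [0.5231 0.093  0.1328] yaw -0.120 tilt 0.004 f [ 0.  -0.2 -0.4] grip 24.3mm j7 -0.29
-> 0.5214 0.0934 0.03 -0.12 3
 {"travel":[0.0, -0.001, 0.034],"angular":[0.001, -0.001, 0.0]}
 {"travel":[0.0, 0.0, 0.034],"angular":[0.001, 0.0, 0.0]}
 {"travel":[0.0, -0.001, 0.035],"angular":[0.001, -0.001, 0.0]}
```

View pics/w21.png

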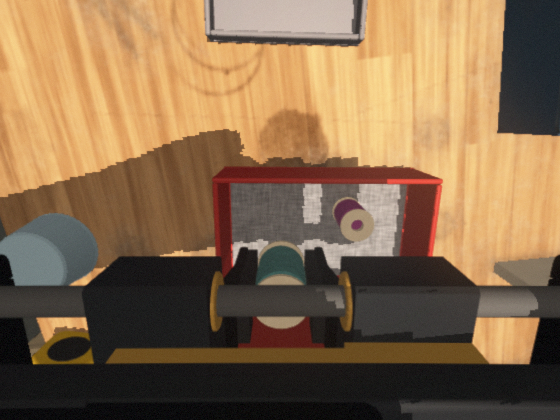

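Purple stands to the right, clear of the finger path. Descending with teal.

>>> {"method": "servo_tool", "body": {"series": [{"travel": [0, -0.001, 0.034], "angular": [0.001, -0.001, 0]}, {"travel": [0, 0, 0.034], "angular": [0.001, 0, 0]}, {"travel": [0, -0.001, 0.03], "angular": [0.001, -0.001, 0]}, {"travel": [0, 0, 0], "angular": [0, 0, 0]}, {"travel": [0, 0, 0], "angular": [0, 0, 0]}]}}

```text
time: 33.85
position: [0.5203, 0.0932, 0.0335]
tool_rot: [-2.35, -2.084, 0.005]
ft_force: [-0.3, -0.4, -0.6]
grip_width: 0.279
```

>>> {"method": "servo_tool", "body": {"series": [{"travel": [0, 0, 0.006], "angular": [0, 0, 0]}, {"travel": [0, 0, 0.002], "angular": [0, 0, 0]}, {"travel": [0, 0, 0], "angular": [0, 0, 0]}, {"travel": [0, 0, 0], "angular": [0, 0, 0]}]}}

```text
time: 34.25
position: [0.5202, 0.0931, 0.0252]
tool_rot: [-2.35, -2.084, 0.004]
ft_force: [0.1, -0.0, -0.8]
grip_width: 0.277
```

>>> {"method": "servo_tool", "body": {"series": [{"travel": [0, 0, 0.003], "angular": [0, 0, 0]}, {"travel": [0, 0, 0], "angular": [0, 0, 0]}, {"travel": [0, 0, 0], "angular": [0, 0, 0]}]}}

```text
time: 34.55
position: [0.5205, 0.0932, 0.0224]
tool_rot: [-2.35, -2.084, 0.003]
ft_force: [-1.0, -0.7, 6.1]
grip_width: 0.279
```

>>> {"method": "servo_tool", "body": {"series": [{"travel": [0, 0, 0], "angular": [0, 0, 0]}, {"travel": [0, 0, 0], "angular": [0, 0, 0]}, {"travel": [0, 0, 0], "angular": [0, 0, 0]}, {"travel": [0, 0, -0.02], "angular": [0, 0, 0]}, {"travel": [0, 0, -0.04], "angular": [0, 0, 0]}], "claw": 0.038}}

```text
time: 35.05
position: [0.517, 0.0924, 0.079]
tool_rot: [-2.348, -2.082, 0.017]
ft_force: [-0.0, 0.3, -0.1]
grip_width: 0.432
```

>>> {"method": "servo_tool", "body": {"series": [{"travel": [0, 0, -0.045], "angular": [0, 0, 0]}, {"travel": [0, 0, -0.045], "angular": [0, 0, 0]}, {"travel": [0, 0, -0.045], "angular": [0, 0, 0]}, {"travel": [0, 0, -0.03], "angular": [0, 0, 0]}, {"travel": [0, 0, 0], "angular": [0, 0, 0]}], "claw": 0.05}}

```text
time: 35.55
position: [0.5231, 0.0938, 0.2515]
tool_rot: [2.349, 2.083, 0.008]
ft_force: [0.5, 0.3, 0.1]
grip_width: 0.575
```

```bash
python3 plan.py v45 "0.547 0.024 0.245 -0.12"; python3 -c "
from h import *
save('w22',ctrl.get_image('wrist'));save('s22',ctrl.get_image('scene'))
im=cv2.imread('pics/s22.png')[100:250,190:390];cv2.imwrite('pics/s22z.png',cv2.resize(im,None,fx=4,fy=4))
"
```

```text
t 35.55 p [0.5231 0.0938 0.2515] yaw -0.120 tilt 0.005 f [0.5 0.3 0.1] grip 50.0mm j7 -0.33
-> 0.547 0.024 0.245 -0.12 2
 {"travel":[-0.033, 0.016, 0.003],"angular":[0.002, -0.001, 0.0]}
 {"travel":[-0.033, 0.016, 0.004],"angular":[0.003, -0.001, 0.0]}
```

View pics/w22.png

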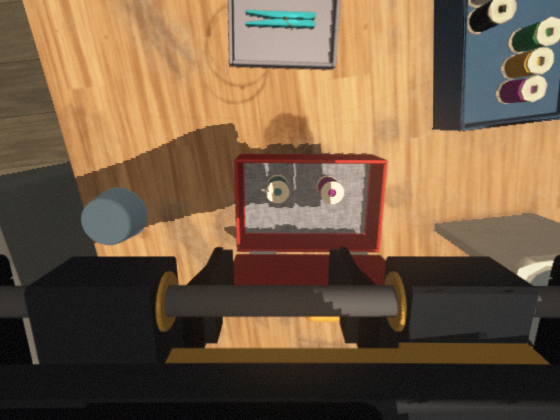

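View pics/s22z.png

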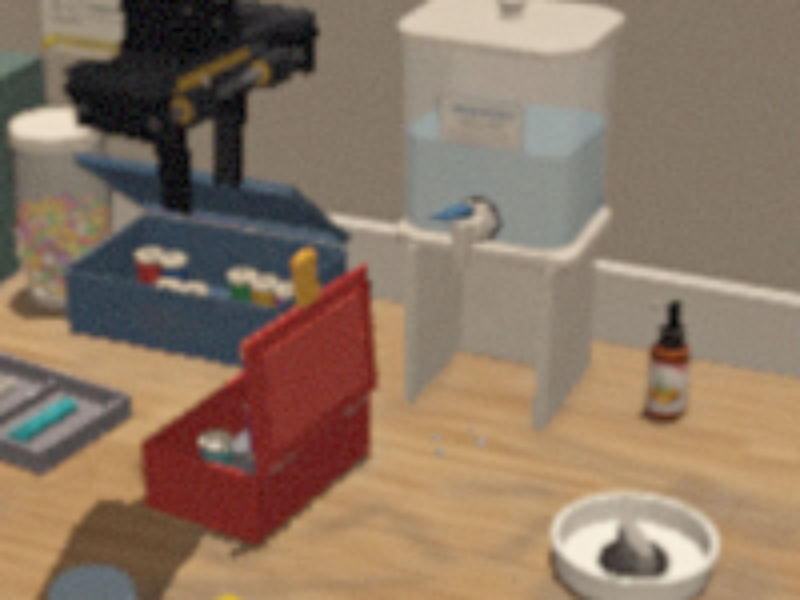

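Both spools stand upright in the case (276,190) and (332,192). Now back to the tab to shut the lid.

>>> {"method": "servo_tool", "body": {"series": [{"travel": [-0.034, 0.015, 0.003], "angular": [0.002, -0.001, 0]}, {"travel": [-0.033, 0.015, 0.003], "angular": [0.002, -0.001, 0]}, {"travel": [0, 0, 0], "angular": [0, 0, 0]}, {"travel": [0, 0, 0], "angular": [0, 0, 0]}, {"travel": [0, 0, 0], "angular": [0, 0, 0]}]}}

```text
time: 36.15
position: [0.5414, 0.0244, 0.2392]
tool_rot: [-2.346, -2.083, 0.015]
ft_force: [0.3, 0.4, 0.4]
grip_width: 0.57
```

```bash
python3 plan.py v30 "0.546 0.022 0.187 -0.12"; python3 -c "
from h import *
save('w23',ctrl.get_image('wrist'))
"
```

```text
t 36.15 p [0.5414 0.0244 0.2392] yaw -0.119 tilt 0.010 f [0.3 0.4 0.4] grip 49.6mm j7 -0.17
-> 0.546 0.022 0.187 -0.12 2
 {"travel":[-0.001, 0.003, 0.026],"angular":[-0.005, 0.002, 0.001]}
 {"travel":[-0.001, 0.002, 0.026],"angular":[-0.004, 0.002, 0.0]}
```

View pics/w23.png

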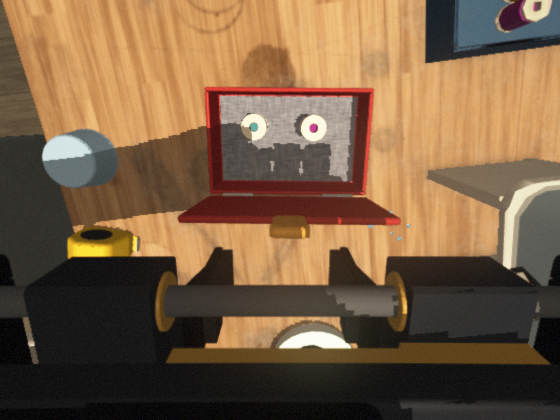

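>>> {"method": "servo_tool", "body": {"series": [{"travel": [-0.001, 0.003, 0.026], "angular": [-0.003, 0.001, 0]}, {"travel": [-0.001, 0.001, 0.024], "angular": [0, 0, 0]}, {"travel": [0, 0, 0], "angular": [0, 0, 0]}, {"travel": [0, 0, 0], "angular": [0, 0, 0]}, {"travel": [0, 0, 0], "angular": [0, 0, 0]}]}}

```text
time: 36.7
position: [0.5464, 0.0213, 0.192]
tool_rot: [-2.35, -2.085, 0.005]
ft_force: [-0.0, 0.3, 0.9]
grip_width: 0.578
```

```bash
python3 plan.py v30 "0.546 0.022 0.186 -0.12"; python3 -c "
from h import *
save('w24',ctrl.get_image('wrist'))
"
```

```text
t 36.70 p [0.5464 0.0213 0.192 ] yaw -0.119 tilt 0.003 f [-0.   0.3  0.9] grip 50.3mm j7 -0.15
-> 0.546 0.022 0.186 -0.12 1
 {"travel":[0.001, 0.0, 0.006],"angular":[-0.002, 0.002, 0.001]}
```

View pics/w24.png

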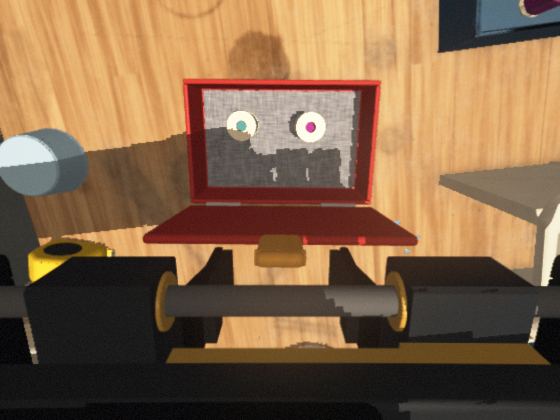

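Tab (280,252) is centred between the fingertips. Pinch.

>>> {"method": "servo_tool", "body": {"series": [{"travel": [0.001, 0, 0.005], "angular": [0, 0, 0]}, {"travel": [0, 0, 0], "angular": [0, 0, 0]}, {"travel": [0, 0, 0], "angular": [0, 0, 0]}]}}

```text
time: 37.05
position: [0.5457, 0.0217, 0.1857]
tool_rot: [-2.35, -2.084, 0.007]
ft_force: [0.2, -0.5, 0.4]
grip_width: 0.577
```

>>> {"method": "servo_tool", "body": {"series": [{"travel": [0, 0, 0], "angular": [0, 0, 0]}, {"travel": [0, 0, 0], "angular": [0, 0, 0]}, {"travel": [0, 0, 0], "angular": [0, 0, 0]}, {"travel": [0, 0, 0], "angular": [0, 0, 0]}, {"travel": [0, 0, 0], "angular": [0, 0, 0]}], "claw": 0, "squeeze": 12}}

```text
time: 37.55
position: [0.546, 0.0216, 0.1856]
tool_rot: [-2.35, -2.084, 0.007]
ft_force: [0.6, -0.1, -1.0]
grip_width: 0.273
```

```bash
python3 arc.py 0.03
```

```text
t 37.55 p [0.546  0.0216 0.1856] r 0.12914805258506765 th-bearing 1.5719945357603442 f [ 0.6 -0.1 -1. ] grip 23.792109178807106
1.42 [0.5483 0.0413 0.1841] travel [0.02  0.    0.001]
1.26 [0.5507 0.0605 0.1796] travel [0.019 0.    0.004]
1.11 [0.5529 0.0788 0.1721] travel [0.018 0.    0.007]
0.96 [0.5549 0.0958 0.1619] travel [0.017 0.    0.01 ]
0.8 [0.5568 0.111  0.1492] travel [0.015 0.    0.013]
0.65 [0.5583 0.124  0.1343] travel [0.013 0.    0.015]
0.49 [0.5596 0.1347 0.1176] travel [0.011 0.    0.017]
0.34 [0.5606 0.1427 0.0994] travel [0.008 0.    0.018]
0.18 [0.5612 0.1478 0.0802] travel [0.005 0.    0.019]
0.03 [0.5614 0.1499 0.0604] travel [0.002 0.    0.02 ]
```

>>> {"method": "servo_tool", "body": {"series": [{"travel": [0.02, 0, 0.001], "angular": [0, 0, 0]}, {"travel": [0.019, 0, 0.004], "angular": [0, 0, 0]}, {"travel": [0.018, 0, 0.007], "angular": [0, 0, 0]}, {"travel": [0.017, 0, 0.01], "angular": [0, 0, 0]}]}}

```text
time: 37.95
position: [0.5551, 0.0939, 0.1625]
tool_rot: [2.351, 2.082, -0.01]
ft_force: [4.0, -6.8, -5.4]
grip_width: 0.278
```

```bash
python3 arc.py 0.03
```

```text
t 37.95 p [0.5551 0.0939 0.1625] r 0.12855395740655418 th-bearing 0.9697307100353688 f [ 4.  -6.8 -5.4] grip 24.164614357537612
0.84 [0.5567 0.1073 0.1518] travel [0.014 0.    0.011]
0.7 [0.5581 0.1192 0.1394] travel [0.012 0.    0.012]
0.57 [0.5594 0.1293 0.1255] travel [0.01  0.    0.014]
0.43 [0.5604 0.1375 0.1104] travel [0.008 0.    0.015]
0.3 [0.5611 0.1437 0.0943] travel [0.006 0.    0.016]
0.16 [0.5616 0.1476 0.0775] travel [0.004 0.    0.017]
0.03 [0.5618 0.1493 0.0604] travel [0.002 0.    0.017]
```

>>> {"method": "servo_tool", "body": {"series": [{"travel": [0.014, 0, 0.011], "angular": [0, 0, 0]}, {"travel": [0.012, 0, 0.012], "angular": [0, 0, 0]}, {"travel": [0.01, 0, 0.014], "angular": [0, 0, 0]}, {"travel": [0.008, 0, 0.015], "angular": [0, 0, 0]}]}}

```text
time: 38.35
position: [0.5607, 0.1377, 0.1108]
tool_rot: [2.35, 2.082, -0.007]
ft_force: [2.8, -5.3, -0.2]
grip_width: 0.27
```

```bash
python3 arc.py 0.03
```

```text
t 38.35 p [0.5607 0.1377 0.1108] r 0.12886129991132309 th-bearing 0.43465919183131496 f [ 2.8 -5.3 -0.2] grip 23.52524503806995
0.3 [0.5615 0.1439 0.0946] travel [0.006 0.    0.016]
0.16 [0.5619 0.1478 0.0777] travel [0.004 0.    0.017]
0.03 [0.5621 0.1495 0.0604] travel [0.002 0.    0.017]
```

>>> {"method": "servo_tool", "body": {"series": [{"travel": [0.006, 0, 0.016], "angular": [0, 0, 0]}, {"travel": [0.004, 0, 0.017], "angular": [0, 0, 0]}, {"travel": [0.001, 0, 0.013], "angular": [0, 0, 0]}, {"travel": [0, 0, 0], "angular": [0, 0, 0]}, {"travel": [0, 0, 0], "angular": [0, 0, 0]}]}}

```text
time: 38.85
position: [0.5622, 0.1493, 0.0651]
tool_rot: [2.351, 2.083, -0.004]
ft_force: [4.3, -2.0, -1.1]
grip_width: 0.274
```

>>> {"method": "servo_tool", "body": {"series": [{"travel": [0, 0, 0.003], "angular": [0, 0, 0]}, {"travel": [0, 0, 0], "angular": [0, 0, 0]}]}}

```text
time: 39.05
position: [0.5622, 0.1494, 0.0634]
tool_rot: [2.351, 2.083, -0.003]
ft_force: [3.4, -3.4, 4.4]
grip_width: 0.273
```

```bash
python3 arc.py 0.03
```

```text
t 39.05 p [0.5622 0.1494 0.0634] r 0.12887250999236852 th-bearing 0.05364580277943847 f [ 3.4 -3.4  4.4] grip 23.763441461189664
0.03 [0.5623 0.1495 0.0604] travel [0.    0.    0.003]
```

>>> {"method": "servo_tool", "body": {"series": [{"travel": [0, 0, 0.003], "angular": [0, 0, 0]}, {"travel": [0, 0, 0], "angular": [0, 0, 0]}]}}

```text
time: 39.25
position: [0.5623, 0.1498, 0.0614]
tool_rot: [-2.351, -2.084, 0.002]
ft_force: [0.8, -3.2, 10.3]
grip_width: 0.273
```

```bash
python3 arc.py 0.03
```

```text
t 39.25 p [0.5623 0.1498 0.0614] r 0.1291855562997697 th-bearing 0.03828731205907949 f [ 0.8 -3.2 10.3] grip 23.782095985790125
0.03 [0.5623 0.1498 0.0604] travel [0.    0.    0.001]
```

>>> {"method": "servo_tool", "body": {"series": [{"travel": [0, 0, 0.002], "angular": [0, 0, 0]}, {"travel": [0, 0, 0], "angular": [0, 0, 0]}]}}

```text
time: 39.45
position: [0.5624, 0.1501, 0.0599]
tool_rot: [-2.351, -2.084, 0.001]
ft_force: [-0.2, -2.1, 13.9]
grip_width: 0.274
```

>>> {"method": "servo_tool", "body": {"series": [{"travel": [0, 0, 0], "angular": [0, 0, 0]}, {"travel": [0, 0, 0], "angular": [0, 0, 0]}, {"travel": [0, 0, -0.01], "angular": [0, 0, 0]}, {"travel": [0, 0, -0.04], "angular": [0, 0, 0]}, {"travel": [0, 0, 0], "angular": [0, 0, 0]}], "claw": 0.05}}

```text
time: 39.95
position: [0.5638, 0.1509, 0.1122]
tool_rot: [2.35, 2.084, 0.004]
ft_force: [1.2, -0.1, 1.0]
grip_width: 0.561
```

>>> {"method": "servo_tool", "body": {"series": [{"travel": [-0.035, 0, 0], "angular": [0, 0, 0]}, {"travel": [0, 0, 0], "angular": [0, 0, 0]}, {"travel": [0, 0, 0], "angular": [0, 0, 0]}, {"travel": [0, 0, 0], "angular": [0, 0, 0]}], "claw": 0}}

```text
time: 40.35
position: [0.5564, 0.1158, 0.1072]
tool_rot: [-2.348, -2.084, 0.007]
ft_force: [-0.1, -0.3, 0.2]
grip_width: 0.294
```

```bash
python3 arc.py; python3 -c "
from h import *
save('w25',ctrl.get_image('wrist'));save('s25',ctrl.get_image('scene'))
im=cv2.imread('pics/s25.png')[100:250,190:390];cv2.imwrite('pics/s25z.png',cv2.resize(im,None,fx=4,fy=4))
"
```

```text
t 40.35 p [0.5564 0.1158 0.1072] r 0.10739359790991362 th-bearing 0.49170151957492275 f [-0.1 -0.3  0.2] grip 25.598195445509898
```

View pics/s25z.png

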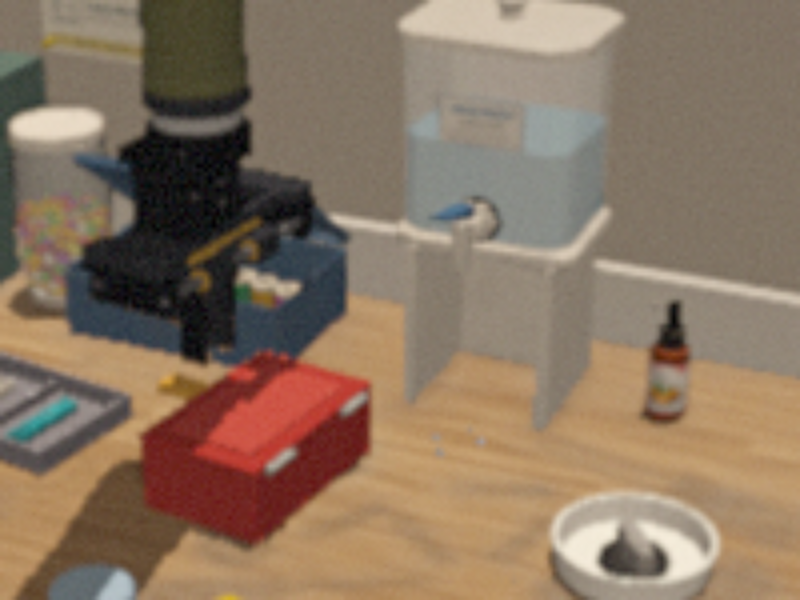

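The lid looks shut. A light press from above with closed fingers will make sure.

>>> {"method": "servo_tool", "body": {"series": [{"travel": [-0.002, 0, 0.02], "angular": [0, 0, 0]}, {"travel": [0, 0, 0.01], "angular": [0, 0, 0]}, {"travel": [0, 0, 0], "angular": [0, 0, 0]}, {"travel": [0, 0, 0], "angular": [0, 0, 0]}, {"travel": [0, 0, 0], "angular": [0, 0, 0]}]}}

```text
time: 40.95
position: [0.5568, 0.113, 0.0779]
tool_rot: [-2.35, -2.084, 0.006]
ft_force: [0.6, -0.7, 0.2]
grip_width: 0.002
```

>>> {"method": "servo_tool", "body": {"series": [{"travel": [0, 0, 0.005], "angular": [0, 0, 0]}, {"travel": [0, 0, 0], "angular": [0, 0, 0]}, {"travel": [0, 0, 0], "angular": [0, 0, 0]}]}}

```text
time: 41.25
position: [0.5575, 0.113, 0.0739]
tool_rot: [-2.351, -2.084, 0.004]
ft_force: [-1.8, 0.0, 5.7]
grip_width: 0.006
```

>>> {"method": "servo_tool", "body": {"series": [{"travel": [0, 0, 0.003], "angular": [0, 0, 0]}, {"travel": [0, 0, 0], "angular": [0, 0, 0]}, {"travel": [0, 0, 0], "angular": [0, 0, 0]}]}}

```text
time: 41.55
position: [0.5576, 0.113, 0.0735]
tool_rot: [-2.35, -2.083, 0.003]
ft_force: [-7.3, -1.5, 22.8]
grip_width: 0.004
```

>>> {"method": "servo_tool", "body": {"series": [{"travel": [0, 0, -0.02], "angular": [0, 0, 0]}, {"travel": [0, 0, -0.045], "angular": [0, 0, 0]}, {"travel": [0, 0, -0.045], "angular": [0, 0, 0]}, {"travel": [0.03, -0.035, -0.03], "angular": [0, 0, 0]}, {"travel": [0.03, -0.035, -0.02], "angular": [0, 0, 0]}]}}

```text
time: 42.05
position: [0.4988, 0.1771, 0.2294]
tool_rot: [2.355, 2.078, -0.001]
ft_force: [-0.9, 1.4, -0.3]
grip_width: 0.011
```

>>> {"method": "servo_tool", "body": {"series": [{"travel": [0.045, 0, 0], "angular": [0, 0, 0]}, {"travel": [0.045, 0, 0], "angular": [0, 0, 0]}, {"travel": [0.045, 0, 0], "angular": [0, 0, 0]}, {"travel": [0.045, 0, 0], "angular": [0, 0, 0]}, {"travel": [0, 0, 0], "angular": [0, 0, 0]}]}}

```text
time: 42.55
position: [0.5165, 0.3647, 0.2247]
tool_rot: [-2.337, -2.093, 0.006]
ft_force: [0.2, 0.5, -0.3]
grip_width: 0.007
```

>>> {"method": "servo_tool", "body": {"series": [{"travel": [0.045, 0, 0], "angular": [0, 0, 0]}, {"travel": [0.045, 0, 0], "angular": [0, 0, 0]}, {"travel": [0, 0, 0], "angular": [0, 0, 0]}, {"travel": [0, 0, 0], "angular": [0, 0, 0]}]}}

```text
time: 42.95
position: [0.5293, 0.4465, 0.2247]
tool_rot: [-2.348, -2.086, 0.01]
ft_force: [0.1, -0.1, -0.1]
grip_width: 0.004
```

```bash
python3 plan.py; python3 -c "
from h import *
a=ctrl.get_image('top');b=ctrl.get_image('scene');save('t26',a);save('s26',b)
z=lambda n,im,x0,y0,x1,y1,k:cv2.imwrite('pics/'+n,cv2.resize(im[y0:y1,x0:x1,::-1],None,fx=k,fy=k,interpolation=cv2.INTER_CUBIC))
z('t26z.png',a,130,150,390,265,3);z('s26z.png',b,160,150,370,290,3.8)
"
```

```text
t 42.95 p [0.5293 0.4465 0.2247] yaw -0.118 tilt 0.006 f [ 0.1 -0.1 -0.1] grip 0.4mm j7 -0.79
```

View pics/t26z.png

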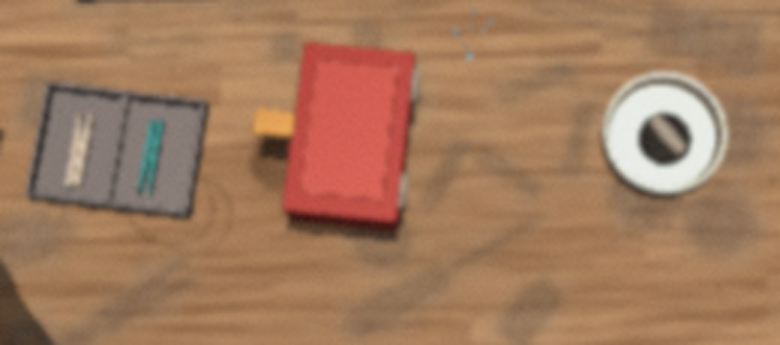

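View pics/s26z.png

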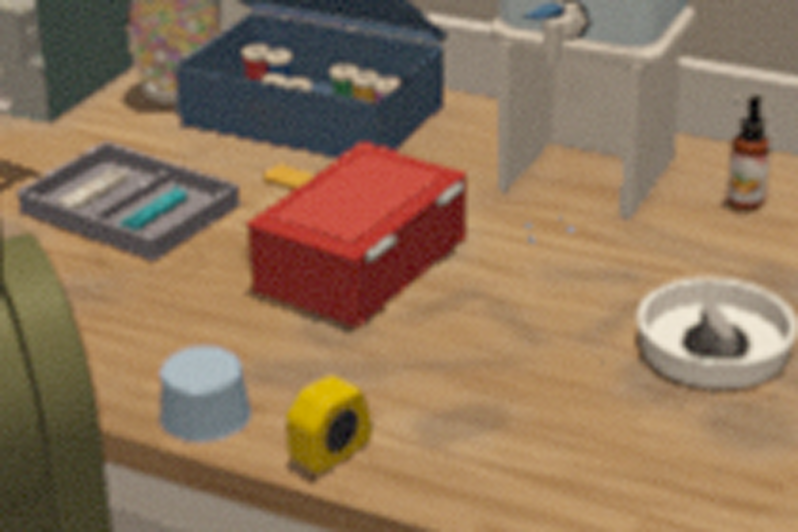

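Everything is in place: the lid sits flush, there's a peg in each lane, and the knob is in the dish. The arm is clear, so I'm handing in.

>>> {"method": "servo_tool", "body": {"series": [{"travel": [0, 0, 0], "angular": [0, 0, 0]}, {"travel": [0, 0, 0], "angular": [0, 0, 0]}, {"travel": [0, 0, 0], "angular": [0, 0, 0]}]}}

```text
time: 43.35
position: [0.5303, 0.445, 0.2264]
tool_rot: [-2.351, -2.082, 0.006]
ft_force: [-0.2, 0.6, -0.4]
grip_width: 0.004
```

```bash
python3 -c "
from bench import ctrl
print(ctrl.close_job())"
```

```text
the job is handed in; nothing more can be done
None
```

I finished the sort and handed the job in at about 43 s, with the arm clear of everything. The white and teal pegs lie lengthwise in separate tray lanes and the knob lies grip up in the dish. Both spools stand in the red case and its lid is shut.

- **Final pictures:** the last top and scene views showed a peg in each lane, the knob inside the dish and the lid flush on the case.
- **Spools:** a wrist view just before closing showed both upright. They can't be seen once the lid is shut, so I couldn't check them again.
- **Lid:** I pressed it from above with closed fingers. It stopped firmly with the fingertips about 62.5 mm above the counter, which is the shut height, with about 23 N on the wrist; this was the highest force I read.
- **Disagreements:** the cameras differed by up to about 5 mm on positions, so I refined most grasps with the wrist camera. The teal peg sits about 6–7 mm off its lane's middle, on purpose, to keep the gripper away from the lid tab.

No check failed.

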